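Check-weigh a batch of brass castings and store them in empty pockets

ROBOT

A 6-joint arm with a two-finger parallel gripper is mounted at the origin on the work surface. World frame = base frame: x ahead of the robot, y to its left, z up, the work surface at z = 0. Lengths are in m, angles in rad, forces in N, time in s.
With the tool pointing down it reaches from about 0.325 to 0.85 m from the base axis. Payload 4.4 kg.
Tool frame: the origin (TCP) lies midway between the tips of the shut fingers; the grasp point (between the pads) lies bot.grasp_offset behind it (bot.grasp_offset is the distance from the TCP to the grasp point, in m); z points along the fingers, y is the direction in which the jaws open and shut (so a half turn about z gives the same grasp; the last joint's range is limited). The gripper opens to 94 mm and grips with 3 to 60 N. Pads are 16 mm wide; open, the fingers measure 119 mm over their backs; the gripper's body (75 mm by 177 mm) begins 78 mm behind the grasp point.
Start: joints at [0.964, 0.207, 1.542, -0, 1.393, -0.15], TCP at [0.254, 0.516, 0.205] pointing down, gripper open.
Joint ranges: [-2.73, 2.73], [-0.86, 2.22], [0.23, 2.46], [-1.11, 4.25], [0.08, 2.63], [-2.82, 2.82]. Speed limits (rad/s): [2.79, 2.79, 3.14, 3.14, 3.14, 3.14].

INTERFACE

Orientations are given as [roll, pitch, yaw] about the fixed x, y, z axes, in that order (R = Rz(yaw) Ry(pitch) Rx(roll)).
In Python, from rig import sensors, optics, order, bot gives the robot as it stands.
- The arm moves only by the shell command python3 -m handwheel 'ROWS' [FORCE]. ROWS is a JSON object of lists of equal length, an entry for each row: "translation": the shift along the world's x, y, z in mm, a list of three; "turn": the turn, a rotation vector about the world's x, y, z in rad, a list of three; "grip": the finger opening in mm, from 0 to 94. In form: {"translation": [[tx, ty, tz], ...], "turn": [[rx, ry, rz], ...], "grip": [grip, ...]}. A call has 1 to 5 rows; each row shifts and turns the commanded pose from where the row before left it; what a row does not reach is not made up. A row lasts 1/12 s, in which the tool goes at most 41.7 mm and 7.16 degrees, less where a joint would pass 70% of its speed; a pose out of reach is approached as far as the arm can. A call with a gripper value outside its range is refused whole. The fingers move at their own pace and stop on an object; FORCE is the grip in N (left out, the last holds). Time passes only in rows, so rows that do not move let the fingers close. It gives the time, the measured TCP pose, the force and the opening at its end, in the units of the state.
- sensors.get_obs(): the state, without advancing time (a new reading comes with each control period).
- optics.read_camera(name): name is "scene" or "top"; returns a dict with "pixels" (400x640x3 uint8, red, green, blue), "intrinsics" (3x3 intrinsics, pixels), "pose" (4x4, takes a point from camera to world coordinates). Camera axes: x right, y down, z forward; pixel columns grow to the right and rows downward; lengths in m; the calibration is good to about 2 mm. A picture is of the moment at which its call begins. There is no depth.
- order.sign_off(): hands the job in, once; it reports no verdict.
The state is a dict: "time_s": time; "joints": joint angles; "qd": joint speeds; "tau": joint torques, N m; "ee_pos": TCP position; "eef_rot": TCP orientation; "wrist_force": force on the tool from outside, world axes, zero at the start; "wrist_torque": the same for the moment, N m; "grip_width": finger opening in m.
Only numpy, scipy, OpenCV 4.12 (cv2) and the standard library are available. Lean on these libraries where they do the work, as an engineer would, in place of code of your own. Each camera call takes 0.05 s, during which the arm holds its last target.

TASK

First press down every dust plate of the blue store box to feel which pockets are empty: the plate of an empty pocket slides right down, the plate of a full one stops after a few millimetres. Then, with the beam scale arrested, stand all the stemmed brass castings upright on its pan, swing the arrest lever right over to release the beam and see the pan sink, and swing the lever right back so that the beam is arrested and level again; do not touch the castings while the beam is released. Finally stand each casting upright on the bottomed plate of an empty pocket, one to a pocket, leaving the scale arrested and the bowl, the tin and the hammer where they are.

Things in the scene. Friction and masses are not known exactly. Their poses are not given: they have to be found in the camera images.
- store: blue open box fixed to the bench, 170 mm along its x, 116 mm along its y, rim 42 mm high; origin at the centre of its underside, z up. 3 (along x) by 2 (along y) square pockets 46 mm wide at 54 mm pitch, walls 8 mm, each closed by a steel dust plate 43 mm square, its top 2 mm below the rim at the start. 2 or 3 of the 6 pockets are full; this cannot be seen.
- pocket0 (a point): centre of the mouth of pocket 0, at rim height (42 mm over the bench); x, y, z axes as the store box's
- pocket1 (a point): centre of the mouth of pocket 1, at rim height (42 mm over the bench); x, y, z axes as the store box's
- pocket2 (a point): centre of the mouth of pocket 2, at rim height (42 mm over the bench); x, y, z axes as the store box's
- pocket3 (a point): centre of the mouth of pocket 3, at rim height (42 mm over the bench); x, y, z axes as the store box's
- pocket4 (a point): centre of the mouth of pocket 4, at rim height (42 mm over the bench); x, y, z axes as the store box's
- pocket5 (a point): centre of the mouth of pocket 5, at rim height (42 mm over the bench); x, y, z axes as the store box's
- plate0 (a joint): how far the dust plate of pocket 0 is pushed down, m. It starts at 0, slides straight down against about 5 N of friction and stays where it is pushed (a casting's weight does not move it). Empty pocket: it goes to a stop at 0.022 (its top then 24 mm below the rim). Full pocket: an older casting hidden below stops it at about 0.005.
- plate1 (a joint): how far the dust plate of pocket 1 is pushed down, m. It starts at 0, slides straight down against about 5 N of friction and stays where it is pushed (a casting's weight does not move it). Empty pocket: it goes to a stop at 0.022 (its top then 24 mm below the rim). Full pocket: an older casting hidden below stops it at about 0.005.
- plate2 (a joint): how far the dust plate of pocket 2 is pushed down, m. It starts at 0, slides straight down against about 5 N of friction and stays where it is pushed (a casting's weight does not move it). Empty pocket: it goes to a stop at 0.022 (its top then 24 mm below the rim). Full pocket: an older casting hidden below stops it at about 0.005.
- plate3 (a joint): how far the dust plate of pocket 3 is pushed down, m. It starts at 0, slides straight down against about 5 N of friction and stays where it is pushed (a casting's weight does not move it). Empty pocket: it goes to a stop at 0.022 (its top then 24 mm below the rim). Full pocket: an older casting hidden below stops it at about 0.005.
- plate4 (a joint): how far the dust plate of pocket 4 is pushed down, m. It starts at 0, slides straight down against about 5 N of friction and stays where it is pushed (a casting's weight does not move it). Empty pocket: it goes to a stop at 0.022 (its top then 24 mm below the rim). Full pocket: an older casting hidden below stops it at about 0.005.
- plate5 (a joint): how far the dust plate of pocket 5 is pushed down, m. It starts at 0, slides straight down against about 5 N of friction and stays where it is pushed (a casting's weight does not move it). Empty pocket: it goes to a stop at 0.022 (its top then 24 mm below the rim). Full pocket: an older casting hidden below stops it at about 0.005.
- scale: beam scale fixed to the bench: base plate 190 x 250 x 16 mm; origin at the bench under the beam's pivot (base plate: x -105 to +85, y -125 to +125 mm), z up. The beam lies along y, pivot 65 mm up: pan centre at y = +95 mm, round steel counterweight at y = -95 mm (top 85 mm over the bench). The arrest lever stands at x = -62 mm beside the counterweight's arm.
- pan (a point): centre of the pan's top face, 77 mm over the bench when level; its axes are the scale's (tilting with the beam). The pan is 184 mm along x, 78 mm along y, with a 3 mm thick rim that stands 18 mm up all round.
- beam (a joint): tilt of the beam, rad: 0 level (arrested), +0.08 pan fully down, -0.08 pan fully up (as when the pan is empty and the beam released). The pan stays down when two or more castings stand on it and the beam is free.
- lever (a joint): arrest lever angle, rad: 0 arrested (posts hold the beam level), 1.1 fully released. Its axis lies along the scale's x through the scale's (-62, -60, 35) mm; at 0 it leans 0.55 rad from upright towards the scale's -y (away from the pan), at 1.1 it leans 0.55 rad towards +y. It stays where it is left; moving it takes about 3 to 5 N at the ball.
- lever_ball (a point): centre of the black ball, 22 mm in diameter, on the end of the arrest lever, 85 mm from the lever's axis; the lever's stem is a round bar 8 mm thick.
- cast0: brass casting standing upright: round foot 40 mm in diameter and 25 mm high, with a round stem 16 mm in diameter rising from it to 60 mm overall; about 0.32 kg; origin at the centre of its underside, z up along the stem. May be absent.
- cast1: brass casting standing upright: round foot 40 mm in diameter and 25 mm high, with a round stem 16 mm in diameter rising from it to 60 mm overall; about 0.32 kg; origin at the centre of its underside, z up along the stem. May be absent.
- cast2: brass casting standing upright: round foot 40 mm in diameter and 25 mm high, with a round stem 16 mm in diameter rising from it to 60 mm overall; about 0.32 kg; origin at the centre of its underside, z up along the stem. May be absent.
- bowl: bystander: brass bowl 110 mm across, 45 mm high, origin at the centre of its underside
- tin: bystander: steel can 64 mm in diameter, 85 mm high, origin at the centre of its underside
- hammer: bystander: hammer lying on the bench, its handle along its x
There are look-alikes about, which are no part of the job. What is shaped like the cast2 but black or green is not meant.

How it is judged:
By the outcome, as a careful person would: the job done as asked, in the order asked, and still so for the second after the job is handed in, with the robot touching nothing.
Of old0, old1, old2, old3, old4, old5 only 2 to 3 are there at a start; the rules pass over those that are not, and their reading is None.
Of cast0, cast1, cast2 only 2 to 3 are there at a start; the rules pass over those that are not, and their reading is None.
At some moment in a run one of cast0, cast1, cast2 may be knocked a few centimetres aside while the robot is not near it.
It also fails if it takes over 210 s, if anything falls off the work surface, if the arm or the gripper's body presses on something with over 40 N, if the wrist force passes 120 N, or if a joint passes its speed limit or range.

## Working session

There is one attempt and no reset: what is moved stays moved. The work goes in short steps, Python scripts to look and compute and a shell command to move; the robot and the scene stay as the last step left them, time stands still between calls to the robot, and variables do not carry over. Pictures are saved under pics/ and viewed, and the job is handed in when it is done.

```bash
ls; mkdir -p pics; python3 - <<'E'
from rig import sensors, optics, order, bot
import cv2
o=sensors.get_obs();print(o); print(bot.grasp_offset)
for n in("scene","top"):
    d=optics.read_camera(n);cv2.imwrite(f"pics/{n}0.png",d["pixels"][:,:,::-1]);print(n,d["intrinsics"],d["pose"])
E
```

```text
pics
{'time_s': 0.0, 'joints': array([ 9.63470664e-01,  2.07438663e-01,  1.54288669e+00, -8.50258558e-06,
        1.39348676e+00, -1.50509804e-01]), 'qd': array([ 0.00100762, -0.00074263,  0.0011144 ,  0.00071533,  0.00057718,
        0.00128216]), 'tau': array([ 1.21865669e-04, -3.70874727e+01, -2.81421518e+01,  6.99022785e-02,
        3.58620426e-02, -1.56059891e-04]), 'ee_pos': array([0.2531983 , 0.51538725, 0.20431211]), 'eef_rot': array([-3.13939703e+00, -3.24518566e-04,  2.68477795e+00]), 'wrist_force': array([-0.20715145, -0.36732205,  0.80219117]), 'wrist_torque': array([ 0.00211273,  0.00336915, -0.04649331]), 'grip_width': 0.09411801730011841}
0.0188
scene [[403.35778601   0.         319.87004757]
 [  0.         403.35778601 201.87361333]
 [  0.           0.           1.        ]] [[-0.89300514  0.29120123 -0.34313796  0.89527059]
 [ 0.44977208  0.60408396 -0.65786598  0.60458929]
 [ 0.01571275 -0.74181158 -0.67042426  0.74174615]
 [ 0.          0.          0.          1.        ]]
top [[488.04765819   0.         317.70679344]
 [  0.         488.04765819 211.1099236 ]
 [  0.           0.           1.        ]] [[ 0.0104905  -0.99193435  0.12631787  0.42125895]
 [-0.99982502 -0.01236184 -0.01403972 -0.00347285]
 [ 0.015488   -0.12614848 -0.99189046  1.22371274]
 [ 0.          0.          0.          1.        ]]
```

View pics/scene0.png

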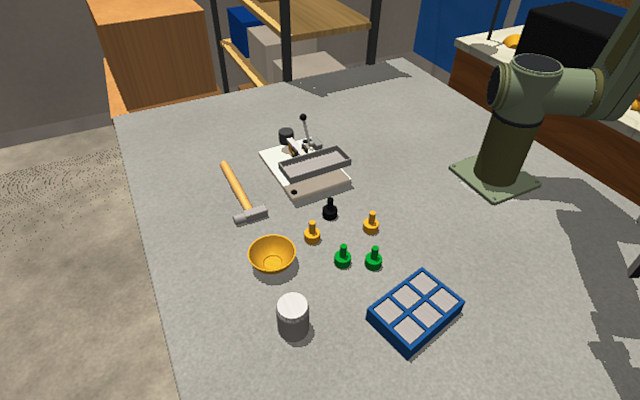

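View pics/top0.png

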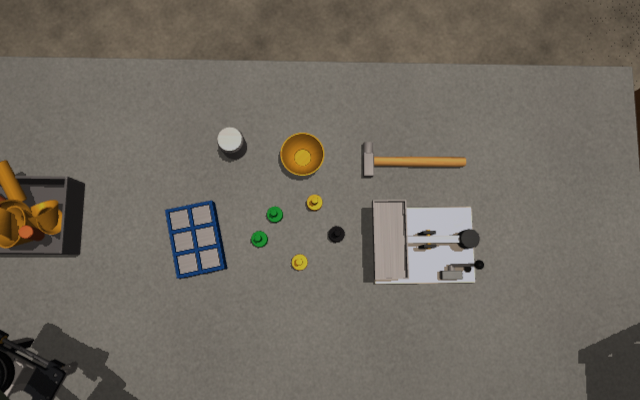

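Top view: brass castings at (315,202) and (299,262). Things that could be confused with them are the green ones at (275,214) and (260,239), the black one at (336,234), the brass bowl at (302,155) and the orange items in the bin at (20,220). The store is at (195,240), the scale at (425,243), the lever ball at (479,265), the tin at (230,140) and the hammer at (415,160). Next I check close crops and measure.

```bash
cat > h.py <<'E'
import numpy as np, cv2
from rig import sensors, optics
def ray(d,u,v):
    K=d["intrinsics"];T=d["pose"]
    r=T[:3,:3]@np.array([(u-K[0,2])/K[0,0],(v-K[1,2])/K[1,1],1]);return T[:3,3],r
def onz(d,u,v,z):
    o,r=ray(d,u,v);return o+r*(z-o[2])/r[2]
def proj(d,p):
    T=d["pose"];c=T[:3,:3].T@(np.asarray(p,float)-T[:3,3]);q=d["intrinsics"]@c;return q[:2]/q[2]
def tri(pairs):
    A=np.zeros((3,3));b=np.zeros(3)
    for o,r in pairs:
        r=r/np.linalg.norm(r);M=np.eye(3)-np.outer(r,r);A+=M;b+=M@o
    return np.linalg.solve(A,b)
def crop(d,x0,y0,x1,y1,name,s=4):
    c=d["pixels"][y0:y1,x0:x1,::-1];cv2.imwrite("pics/"+name,cv2.resize(c,None,fx=s,fy=s,interpolation=cv2.INTER_CUBIC))
def blobs(d,lo,hi,amin=30):
    hsv=cv2.cvtColor(d["pixels"],cv2.COLOR_RGB2HSV);m=cv2.inRange(hsv,lo,hi)
    n,l,st,c=cv2.connectedComponentsWithStats(m)
    return m,l,[(i,st[i],c[i]) for i in range(1,n) if st[i][4]>=amin]
E
python3 - <<'E'
from h import *
t=optics.read_camera("top");s=optics.read_camera("scene")
crop(t,235,180,355,285,"ct.png",5); crop(s,280,190,420,290,"cs.png",5); crop(t,360,190,500,295,"sc.png",5); crop(s,255,105,365,210,"ss.png",5)
for n,d in(("top",t),("scene",s)):
    m,l,b=blobs(d,(18,120,70),(35,255,255))
    for i,st,c in b: print(n,st,c.round(1))
m,l,b=blobs(t,(100,140,40),(125,255,255),200)
for i,st,c in b:
    cs,_=cv2.findContours((l==i).astype(np.uint8),cv2.RETR_EXTERNAL,cv2.CHAIN_APPROX_NONE)
    r=cv2.minAreaRect(cs[0]); print("blue",r); bp=cv2.boxPoints(r)
    W=[onz(t,u,v,.042)[:3].round(4) for u,v in bp];print(W)
    # hull interior plates centroids
E
```

```text
top [ 280  133   44   43 1066] [300.6 155.6]
top [374 158  92   5 287] [418.1 159.7]
top [  0 162  24  39 413] [  8.6 182.8]
top [307 195  16  15 187] [314.4 201.9]
top [ 31 201  26  22 203] [ 41.2 207.5]
top [ 14 207  11  21  81] [ 19.6 218.7]
top [ 49 210  13  22  96] [ 57.8 223. ]
top [  0 235  13  13  57] [  3.8 240.4]
top [292 254  16  16 203] [299.3 261.7]
scene [238   0  43  37 726] [265.4  12.8]
scene [ 290    0   81   42 2454] [322.9  18.7]
scene [503  34  18  15 181] [512.1  40.6]
scene [220  38  49  48 616] [242.8  62.8]
scene [631 100   9  12  78] [635.6 105.6]
scene [222 161  29  48 285] [235.8 185. ]
scene [363 211  16  24 255] [370.7 224. ]
scene [304 220  16  25 274] [311.8 233.4]
scene [ 248  234   48   40 1479] [271.4 253.4]
blue ((194.61131286621094, 239.2603759765625), (70.27536010742188, 49.020751953125), 79.3803482055664)
[array([0.5717, 0.3533, 0.042 ]), array([0.5954, 0.2374, 0.042 ]), array([0.4284, 0.2002, 0.042 ]), array([0.4058, 0.3142, 0.042 ])]
```

```bash
python3 - <<'E'
import cv2,numpy as np
a=cv2.imread('pics/ct.png');b=cv2.imread('pics/cs.png');print(a.shape,b.shape)
E
```

```text
(525, 600, 3) (500, 700, 3)
```

View pics/ct.png

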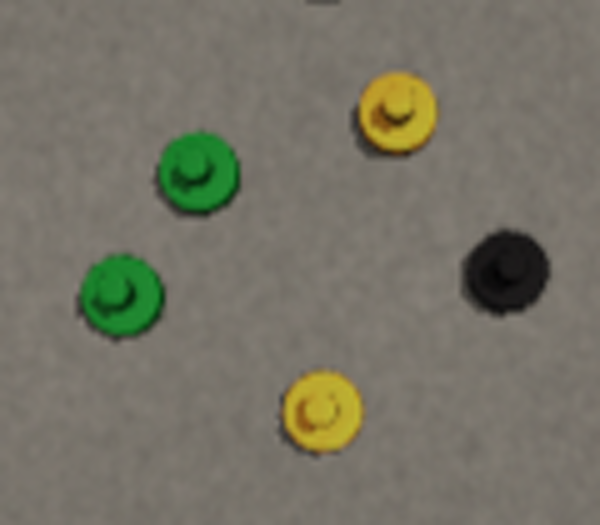

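View pics/sc.png

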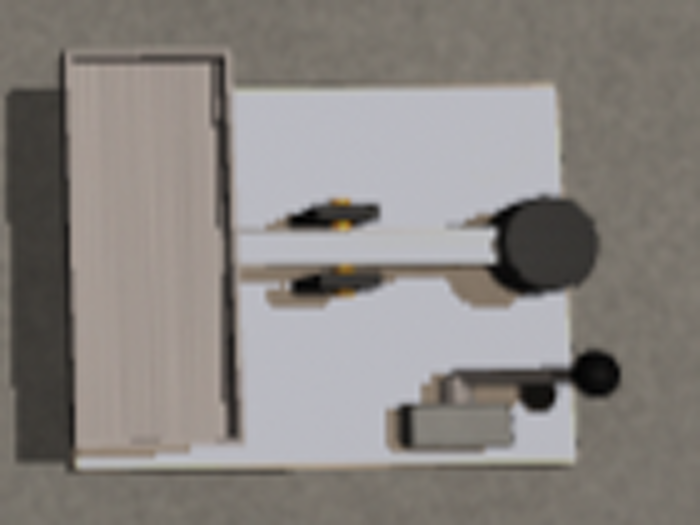

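View pics/ss.png

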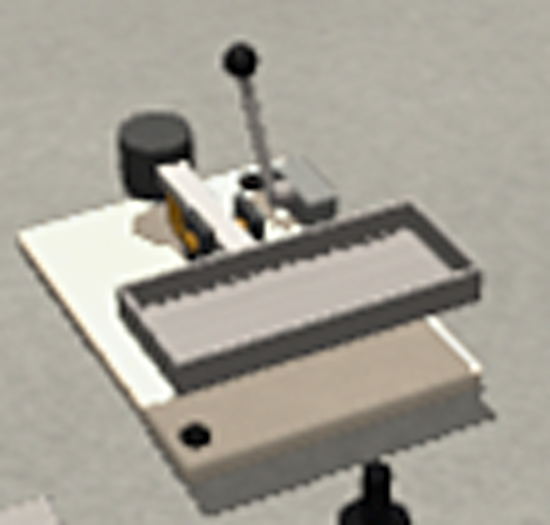

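Two brass castings only (crop (398,112) and (322,411)); the rest are green or black. The arrest lever ball is at the lower right of the scale, leaning away from the pan. Next I compute the positions.

```bash
python3 - <<'E'
from h import *
t=optics.read_camera("top");s=optics.read_camera("scene")
P=lambda u,v,x0=360,y0=190:(x0+u/5,y0+v/5)
for n,(u,v) in dict(c1=(397,112),c2=(322.5,411)).items():
    # foot disc top circle
    print(n,"foot",onz(t,*P(u,v,235,180),.025).round(4))
print("stem c1",onz(t,*P(400,104,235,180),.06).round(4),"stem c2",onz(t,*P(324,407,235,180),.06).round(4))
for c in [(370.7,224.),(311.8,233.4)]: print("scene",onz(s,*c,.025).round(4))
print("pan rim corners",[onz(t,*P(*q),.095)[:2].round(4) for q in [(65,50),(230,50),(240,438),(72,450)]])
print("base",[onz(t,*P(*q),.016)[:2].round(4) for q in [(555,85),(575,463),(75,470)]])
b=tri([ray(t,*P(596,373)),ray(s,255+240/5,105+61/5)]);print("ball",b.round(4))
print("cw",onz(t,*P(549,246),.085).round(4))
# plates
hsv=cv2.cvtColor(t["pixels"],cv2.COLOR_RGB2HSV)
blue=cv2.inRange(hsv,(100,140,40),(125,255,255))
cs,h=cv2.findContours(blue,cv2.RETR_CCOMP,cv2.CHAIN_APPROX_NONE)
L=[]
for c,hh in zip(cs,h[0]):
    if hh[3]>=0 and cv2.contourArea(c)>80:
        (u,v),sz,a=cv2.minAreaRect(c);w=onz(t,u,v,.04);L.append(w);print("plate px",round(u,1),round(v,1),w.round(4))
print(np.mean(L,0))
E
```

```text
c1 foot [ 0.5956 -0.012   0.025 ]
c2 foot [0.4476 0.0227 0.025 ]
stem c1 [ 0.5944 -0.0132  0.06  ] stem c2 [0.4487 0.0213 0.06  ]
scene [0.4509 0.0304 0.025 ]
scene [ 0.5977 -0.0049  0.025 ]
pan rim corners [array([ 0.5928, -0.1487]), array([ 0.5938, -0.2262]), array([ 0.4135, -0.2286]), array([ 0.4073, -0.1512])]
base [array([ 0.5903, -0.4052]), array([ 0.4025, -0.4096]), array([ 0.3966, -0.163 ])]
ball [ 0.4433 -0.3895  0.1051]
cw [ 0.5043 -0.3772  0.085 ]
plate px 187.3 262.8 [0.443  0.2919 0.04  ]
plate px 209.5 258.1 [0.4547 0.239  0.04  ]
plate px 183.4 240.8 [0.4956 0.3036 0.04  ]
plate px 205.4 236.2 [0.5074 0.2509 0.04  ]
plate px 179.4 219.1 [0.5482 0.3155 0.04  ]
plate px 201.4 214.5 [0.5601 0.2628 0.04  ]
[0.50150702 0.27730185 0.04      ]
```

```bash
cat > g.py <<'E'
import sys,numpy as np
from rig import sensors
from scipy.spatial.transform import Rotation as R
o=sensors.get_obs();p=o["ee_pos"]
print("t",round(o["time_s"],2),"p",(p*1e3).round(1),"rpy",o["eef_rot"].round(3),"F",o["wrist_force"].round(1),"w",round(o["grip_width"]*1e3,1),"j6",o["joints"][5].round(2))
if len(sys.argv)>3:
    print("delta mm",(np.array(sys.argv[1:4],float)-p*1e3).round(1))
    if len(sys.argv)>4:
        g=R.from_euler("xyz",[np.pi,0,float(sys.argv[4])]);print("turn",(g*R.from_euler("xyz",o["eef_rot"]).inv()).as_rotvec().round(3))
E
python3 -m handwheel '{"translation":[[24,-28,-13],[24,-28,-13],[24,-28,-13],[24,-28,-13],[24,-28,-13]],"turn":[[0,0,0],[0,0,0],[0,0,0],[0,0,0],[0,0,0]],"grip":[0,0,0,0,0]}' 20; python3 g.py 443 292 60
```

```text
time_s: 0.72
ee_pos: [0.3744, 0.3748, 0.14]
eef_rot: [3.141, 0.0, 2.685]
wrist_force: [0.6, 0.1, 0.2]
grip_width: 0.0643
t 0.72 p [374.4 374.8 140. ] rpy [3.141 0.    2.685] F [0.6 0.1 0.2] w 64.3 j6 -0.49
delta mm [ 68.6 -82.8 -80. ]
```

```bash

python3 -m handwheel '{"translation":[[17,-21,-20],[17,-21,-20],[17,-21,-20],[18,-20,-20],[0,0,0]],"turn":[[0,0,0],[0,0,0],[0,0,0],[0,0,0],[0,0,0]],"grip":[0,0,0,0,0]}'; python3 -m handwheel '{"translation":[[0,0,0],[0,0,0],[0,0,0],[0,0,-5],[0,0,-5]],"turn":[[0,0,0],[0,0,0],[0,0,0],[0,0,0],[0,0,0]],"grip":[0,0,0,0,0]}'; python3 g.py 443 292 40; python3 - <<'E'
from h import *
s=optics.read_camera("scene");crop(s,330,230,500,380,"p1.png",4)
E
```

```text
time_s: 1.13
ee_pos: [0.4425, 0.2885, 0.0566]
eef_rot: [-3.136, -0.003, 2.68]
wrist_force: [-1.2, -0.6, -0.9]
grip_width: 0.031
time_s: 1.55
ee_pos: [0.443, 0.2944, 0.0514]
eef_rot: [3.139, 0.002, 2.687]
wrist_force: [-0.6, 0.0, 0.3]
grip_width: 0.0007
t 1.55 p [443.  294.4  51.4] rpy [3.139e+00 2.000e-03 2.687e+00] F [-0.6  0.   0.3] w 0.7 j6 -0.69
delta mm [  0.   -2.4 -11.4]
```

View pics/p1.png

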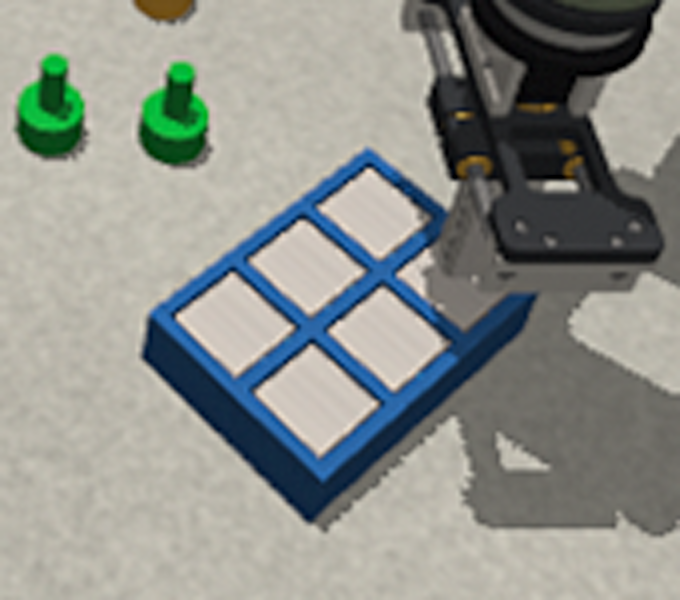

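The closed fingers hang over the nearest plate, at crop pixel (450,285). Now I press.

```bash

python3 -m handwheel '{"translation":[[0,0,-5],[0,0,-4],[0,0,-4],[0,0,-3],[0,0,0]],"turn":[[0,0,0],[0,0,0],[0,0,0],[0,0,0],[0,0,0]],"grip":[0,0,0,0,0]}'; python3 g.py;  python3 -m handwheel '{"translation":[[0,0,-3],[0,0,-2],[0,0,0]],"turn":[[0,0,0],[0,0,0],[0,0,0]],"grip":[0,0,0]}'; python3 g.py
```

```text
time_s: 2.02
ee_pos: [0.4425, 0.2933, 0.0353]
eef_rot: [-3.141, -0.001, 2.685]
wrist_force: [-3.8, -0.4, 8.4]
grip_width: 0.0005
t 2.02 p [442.5 293.3  35.3] rpy [-3.141e+00 -1.000e-03  2.685e+00] F [-3.8 -0.4  8.4] w 0.5 j6 -0.69
time_s: 2.27
ee_pos: [0.4427, 0.2934, 0.035]
eef_rot: [-3.14, -0.001, 2.685]
wrist_force: [-13.7, -6.3, 38.0]
grip_width: 0.0006
t 2.27 p [442.7 293.4  35. ] rpy [-3.140e+00 -1.000e-03  2.685e+00] F [-13.7  -6.3  38. ] w 0.6 j6 -0.69
```

```bash

python3 -m handwheel '{"translation":[[0,0,26],[6,-27,0],[6,-27,0],[0,0,-8],[0,0,-7]],"turn":[[0,0,0],[0,0,0],[0,0,0],[0,0,0],[0,0,0]],"grip":[0,0,0,0,0]}'; python3 g.py 454.7 239 33;  python3 -m handwheel '{"translation":[[0,0,-4],[0,0,-4],[0,0,0]],"turn":[[0,0,0],[0,0,0],[0,0,0]],"grip":[0,0,0]}'; python3 g.py
```

```text
time_s: 2.68
ee_pos: [0.4552, 0.2383, 0.0402]
eef_rot: [3.141, 0.0, 2.682]
wrist_force: [-0.4, -0.6, 2.7]
grip_width: 0.0004
t 2.68 p [455.2 238.3  40.2] rpy [3.141 0.    2.682] F [-0.4 -0.6  2.7] w 0.4 j6 -0.8
delta mm [-0.5  0.7 -7.2]
time_s: 2.93
ee_pos: [0.4553, 0.2385, 0.0351]
eef_rot: [-3.138, 0.001, 2.687]
wrist_force: [-5.1, -8.3, 23.9]
grip_width: 0.0002
t 2.93 p [455.3 238.5  35.1] rpy [-3.138e+00  1.000e-03  2.687e+00] F [-5.1 -8.3 23.9] w 0.2 j6 -0.8
```

```bash

python3 -m handwheel '{"translation":[[0,0,24],[26,6,0],[26,6,0],[0,0,-8],[0,0,-7]],"turn":[[0,0,0],[0,0,0],[0,0,0],[0,0,0],[0,0,0]],"grip":[0,0,0,0,0]}'; python3 g.py 507.4 250.9 33;  python3 -m handwheel '{"translation":[[0,0,-4],[0,0,-4],[0,0,0]],"turn":[[0,0,0],[0,0,0],[0,0,0]],"grip":[0,0,0]}'; python3 g.py
```

```text
time_s: 3.35
ee_pos: [0.507, 0.2522, 0.0406]
eef_rot: [3.141, -0.0, 2.686]
wrist_force: [-0.0, -0.5, -1.2]
grip_width: 0.0005
t 3.35 p [507.  252.2  40.6] rpy [ 3.141 -0.     2.686] F [-0.  -0.5 -1.2] w 0.5 j6 -0.81
delta mm [ 0.4 -1.3 -7.6]
time_s: 3.6
ee_pos: [0.5064, 0.2519, 0.0352]
eef_rot: [3.141, -0.0, 2.686]
wrist_force: [-3.1, 0.1, 14.6]
grip_width: 0.0003
t 3.6 p [506.4 251.9  35.2] rpy [ 3.141 -0.     2.686] F [-3.1  0.1 14.6] w 0.3 j6 -0.81
```

```bash

python3 -m handwheel '{"translation":[[0,0,-1],[0,0,0]],"turn":[[0,0,0],[0,0,0]],"grip":[0,0]}';python3 -m handwheel '{"translation":[[0,0,25],[-6,26,0],[-6,26,0],[0,0,-8],[0,0,-7]],"turn":[[0,0,0],[0,0,0],[0,0,0],[0,0,0],[0,0,0]],"grip":[0,0,0,0,0]}'; python3 g.py 495.6 303.6 33;  python3 -m handwheel '{"translation":[[0,0,-4],[0,0,-4],[0,0,0]],"turn":[[0,0,0],[0,0,0],[0,0,0]],"grip":[0,0,0]}'; python3 g.py
```

```text
time_s: 3.77
ee_pos: [0.5064, 0.2519, 0.0351]
eef_rot: [3.141, 0.0, 2.686]
wrist_force: [-4.4, -0.7, 17.6]
grip_width: 0.0006
time_s: 4.18
ee_pos: [0.4922, 0.3036, 0.041]
eef_rot: [-3.139, -0.002, 2.688]
wrist_force: [0.3, -1.4, -0.4]
grip_width: 0.0003
t 4.18 p [492.2 303.6  41. ] rpy [-3.139e+00 -2.000e-03  2.688e+00] F [ 0.3 -1.4 -0.4] w 0.3 j6 -0.71
delta mm [ 3.4  0.  -8. ]
time_s: 4.43
ee_pos: [0.4931, 0.3021, 0.0329]
eef_rot: [-3.139, -0.002, 2.684]
wrist_force: [-0.5, -0.7, -0.1]
grip_width: 0.0009
t 4.43 p [493.1 302.1  32.9] rpy [-3.139e+00 -2.000e-03  2.684e+00] F [-0.5 -0.7 -0.1] w 0.9 j6 -0.71
```

```bash

python3 -m handwheel '{"translation":[[1,0,-4],[1,0,-4],[0,0,-4],[0,0,-3],[0,0,-2]],"turn":[[0,0,0],[0,0,0],[0,0,0],[0,0,0],[0,0,0]],"grip":[0,0,0,0,0]}'; python3 g.py 495.6 303.6 18;  python3 -m handwheel '{"translation":[[0,0,-1],[0,0,0]],"turn":[[0,0,0],[0,0,0]],"grip":[0,0]}'; python3 g.py
```

```text
time_s: 4.85
ee_pos: [0.4955, 0.3019, 0.018]
eef_rot: [-3.138, -0.003, 2.684]
wrist_force: [-9.0, -2.3, 22.6]
grip_width: 0.0007
t 4.85 p [495.5 301.9  18. ] rpy [-3.138e+00 -3.000e-03  2.684e+00] F [-9.  -2.3 22.6] w 0.7 j6 -0.71
delta mm [ 0.1  1.7 -0. ]
time_s: 5.02
ee_pos: [0.4954, 0.3019, 0.0181]
eef_rot: [-3.138, -0.003, 2.684]
wrist_force: [-8.7, -2.2, 16.3]
grip_width: 0.0003
t 5.02 p [495.4 301.9  18.1] rpy [-3.138e+00 -3.000e-03  2.684e+00] F [-8.7 -2.2 16.3] w 0.3 j6 -0.71
```

```bash

python3 -m handwheel '{"translation":[[0,0,41],[26,7,0],[27,7,0],[0,0,-8],[0,0,-8]],"turn":[[0,0,0],[0,0,0],[0,0,0],[0,0,0],[0,0,0]],"grip":[0,0,0,0,0]}'; python3 g.py 548.2 315.5 33;  python3 -m handwheel '{"translation":[[0,0,-4],[0,0,-4],[0,0,0]],"turn":[[0,0,0],[0,0,0],[0,0,0]],"grip":[0,0,0]}'; python3 g.py 548.2 315.5 18
```

```text
time_s: 5.43
ee_pos: [0.5513, 0.3162, 0.0412]
eef_rot: [3.141, 0.002, 2.683]
wrist_force: [-0.3, -0.6, -0.4]
grip_width: 0.0001
t 5.43 p [551.3 316.2  41.2] rpy [3.141e+00 2.000e-03 2.683e+00] F [-0.3 -0.6 -0.4] w 0.1 j6 -0.73
delta mm [-3.1 -0.7 -8.2]
time_s: 5.68
ee_pos: [0.5488, 0.3161, 0.0324]
eef_rot: [-3.14, -0.001, 2.685]
wrist_force: [-0.1, -0.7, 0.9]
grip_width: 0.0008
t 5.68 p [548.8 316.1  32.4] rpy [-3.140e+00 -1.000e-03  2.685e+00] F [-0.1 -0.7  0.9] w 0.8 j6 -0.73
delta mm [ -0.6  -0.6 -14.4]
```

```bash

python3 -m handwheel '{"translation":[[0,0,-4],[0,0,-4],[0,0,-4],[0,0,-3],[0,0,-2]],"turn":[[0,0,0],[0,0,0],[0,0,0],[0,0,0],[0,0,0]],"grip":[0,0,0,0,0]}'; python3 -m handwheel '{"translation":[[0,0,-1],[0,0,0]],"turn":[[0,0,0],[0,0,0]],"grip":[0,0]}'; python3 g.py;
python3 -m handwheel '{"translation":[[0,0,41],[6,-26,0],[6,-26,0],[0,0,-8],[0,0,-8]],"turn":[[0,0,0],[0,0,0],[0,0,0],[0,0,0],[0,0,0]],"grip":[0,0,0,0,0]}'; python3 g.py 560.1 262.8 33;  python3 -m handwheel '{"translation":[[0,0,-4],[0,0,-4],[0,0,0]],"turn":[[0,0,0],[0,0,0],[0,0,0]],"grip":[0,0,0]}'; python3 g.py 560.1 262.8 18
```

```text
time_s: 6.1
ee_pos: [0.549, 0.3163, 0.018]
eef_rot: [-3.139, -0.0, 2.685]
wrist_force: [-4.8, -4.5, 22.8]
grip_width: 0.0005
time_s: 6.27
ee_pos: [0.549, 0.3163, 0.0181]
eef_rot: [-3.139, -0.0, 2.686]
wrist_force: [-4.1, -3.7, 16.5]
grip_width: 0.0004
t 6.27 p [549.  316.3  18.1] rpy [-3.139 -0.     2.686] F [-4.1 -3.7 16.5] w 0.4 j6 -0.73
time_s: 6.68
ee_pos: [0.5604, 0.2641, 0.0396]
eef_rot: [-3.141, -0.002, 2.683]
wrist_force: [2.0, -1.4, 5.4]
grip_width: 0.001
t 6.68 p [560.4 264.1  39.6] rpy [-3.141e+00 -2.000e-03  2.683e+00] F [ 2.  -1.4  5.4] w 1.0 j6 -0.81
delta mm [-0.3 -1.3 -6.6]
time_s: 6.93
ee_pos: [0.5601, 0.2652, 0.0308]
eef_rot: [-3.139, -0.002, 2.686]
wrist_force: [-0.5, -0.1, -0.2]
grip_width: 0.0006
t 6.93 p [560.1 265.2  30.8] rpy [-3.139e+00 -2.000e-03  2.686e+00] F [-0.5 -0.1 -0.2] w 0.6 j6 -0.81
delta mm [ -0.   -2.4 -12.8]
```

```bash

python3 -m handwheel '{"translation":[[0,-1,-4],[0,-1,-4],[0,0,-4],[0,0,-3],[0,0,0]],"turn":[[0,0,0],[0,0,0],[0,0,0],[0,0,0],[0,0,0]],"grip":[0,0,0,0,0]}'; python3 g.py; python3 -m handwheel '{"translation":[[0,0,-1],[0,0,0],[0,0,40],[0,0,40],[0,0,10]],"turn":[[0,0,0],[0,0,0],[0,0,0],[0,0,0],[0,0,0]],"grip":[0,0,0,0,50]}'; python3 g.py 448 22 110 3.1416
python3 - <<'E'
from h import *
s=optics.read_camera("scene");t=optics.read_camera("top")
crop(s,330,230,500,380,"p2.png",3)
for n,d in(("top",t),("scene",s)):
    m,l,b=blobs(d,(18,120,70),(35,255,255))
    for i,st,c in b: print(n,st,c.round(1))
E
```

```text
time_s: 7.35
ee_pos: [0.5604, 0.2654, 0.0182]
eef_rot: [3.14, -0.003, 2.686]
wrist_force: [-4.9, 0.8, 8.9]
grip_width: 0.0004
t 7.35 p [560.4 265.4  18.2] rpy [ 3.140e+00 -3.000e-03  2.686e+00] F [-4.9  0.8  8.9] w 0.4 j6 -0.82
time_s: 7.77
ee_pos: [0.5646, 0.2656, 0.1121]
eef_rot: [3.134, 0.006, 2.686]
wrist_force: [2.1, 0.4, 1.2]
grip_width: 0.0044
t 7.77 p [564.6 265.6 112.1] rpy [3.134 0.006 2.686] F [2.1 0.4 1.2] w 4.4 j6 -0.82
delta mm [-116.6 -243.6   -2.1]
turn [-0.006  0.007  0.456]
top [ 280  133   44   43 1160] [300.4 155.4]
top [374 158  92   5 319] [418.5 159.7]
top [  0 161  24  40 459] [  8.9 183. ]
top [307 195  16  15 188] [314.3 201.9]
top [ 29 201  29  25 260] [ 40.9 209.5]
top [  6 205  20  23 141] [ 17.3 215.4]
top [ 44 210  18  23 117] [ 56.3 223.9]
top [  0 233  20  15  94] [  6.2 240.5]
top [292 254  16  16 207] [299.2 261.7]
scene [ 94   0  81  23 906] [129.6  11.7]
scene [185   0  18  11  47] [193.2   4.8]
scene [238   0  43  37 186] [260.7  17.5]
scene [250   0  31  27 343] [269.8   9.4]
scene [ 290    0   81   41 2447] [323.   18.7]
scene [177   8  15   5  30] [182.9  10.6]
scene [220  38  48  47 333] [241.6  58.6]
scene [105  61  21  55 294] [114.5  95.9]
scene [565  70   7   7  30] [567.9  73.1]
scene [632 100   8  12  67] [636.1 105.8]
scene [221 162  31  47 223] [235.4 184.6]
scene [363 211  15  24 225] [369.9 224.4]
scene [304 220  16  25 267] [311.8 233.6]
scene [ 248  234   48   40 1467] [271.4 253.5]
```

View pics/p2.png

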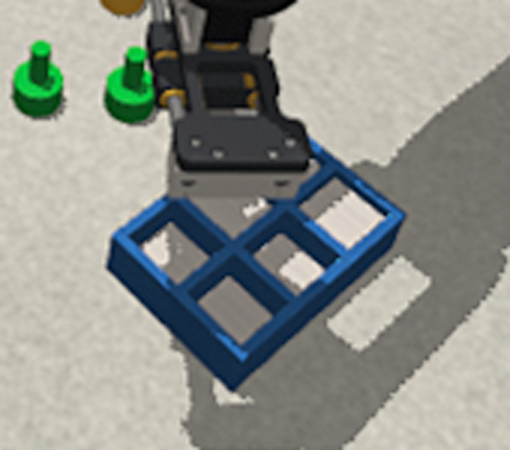

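Crop at 3x: the plates at (155,250), (230,310) and (290,265) sit deeper; three pockets are empty. The castings are unmoved, so I go to cast at (448,22).

```bash

python3 -m handwheel '{"translation":[[-16,-35,0],[-16,-35,0],[-16,-35,0],[-16,-35,0],[-16,-35,0]],"turn":[[0,0,0.065],[0,0,0.065],[0,0,0.065],[0,0,0.065],[0,0,0.065]],"grip":[50,50,50,50,50]}'; python3 -m handwheel '{"translation":[[-16,-35,0],[-16,-35,0],[0,0,0],[0,0,0]],"turn":[[0,0,0.065],[0,0,0.065],[0,0,0],[0,0,0]],"grip":[50,50,50,50]}'; python3 g.py 448 22 30 3.1416
python3 - <<'E'
from h import *
s=optics.read_camera("scene");crop(s,290,150,450,280,"p3.png",4)
E
```

```text
time_s: 8.28
ee_pos: [0.4781, 0.0874, 0.1033]
eef_rot: [-3.141, -0.006, 3.014]
wrist_force: [-0.2, -0.6, -0.2]
grip_width: 0.0449
time_s: 8.62
ee_pos: [0.4471, 0.0174, 0.1041]
eef_rot: [3.14, -0.005, 3.135]
wrist_force: [0.9, 0.3, -0.9]
grip_width: 0.0502
t 8.62 p [447.1  17.4 104.1] rpy [ 3.14  -0.005  3.135] F [ 0.9  0.3 -0.9] w 50.2 j6 -1.72
delta mm [  0.9   4.6 -74.1]
turn [-0.002 -0.005  0.006]
```

View pics/p3.png

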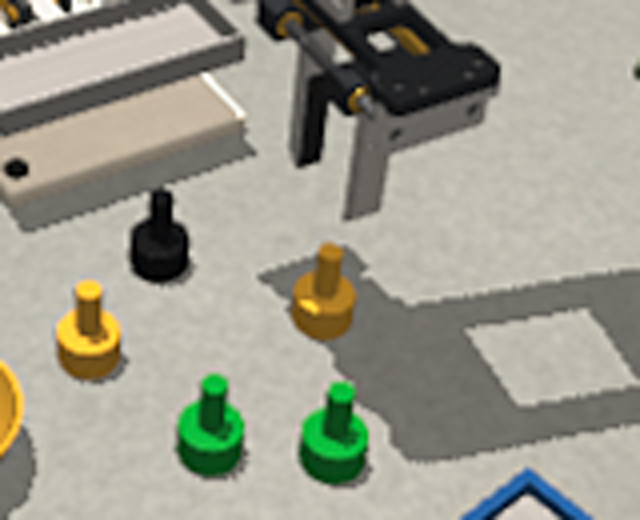

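The brass casting stands at crop (325,300), under the open fingers. Descending.

```bash

python3 -m handwheel '{"translation":[[1,4,-25],[0,0,-20],[0,0,-15],[0,0,-10],[0,0,-3]],"turn":[[0,0,0],[0,0,0],[0,0,0],[0,0,0],[0,0,0]],"grip":[50,50,50,50,50]}'; python3 g.py 448 22 30; python3 -m handwheel '{"translation":[[0,0,0],[0,0,0],[0,0,0],[0,0,0],[0,0,0]],"turn":[[0,0,0],[0,0,0],[0,0,0],[0,0,0],[0,0,0]],"grip":[8,8,8,8,8]}' 25; python3 -m handwheel '{"translation":[[0,0,0],[0,0,0],[0,0,0]],"turn":[[0,0,0],[0,0,0],[0,0,0]],"grip":[8,8,8]}'; python3 g.py
```

```text
time_s: 9.08
ee_pos: [0.4488, 0.0237, 0.0309]
eef_rot: [3.14, -0.005, -3.141]
wrist_force: [-0.8, -0.7, -0.2]
grip_width: 0.0501
t 9.08 p [448.8  23.7  30.9] rpy [ 3.14  -0.005 -3.141] F [-0.8 -0.7 -0.2] w 50.1 j6 -1.71
delta mm [-0.8 -1.7 -0.9]
time_s: 9.5
ee_pos: [0.4515, 0.0221, 0.0343]
eef_rot: [3.141, 0.002, 3.139]
wrist_force: [-1.0, 3.1, 2.8]
grip_width: 0.02
time_s: 9.75
ee_pos: [0.4512, 0.0222, 0.0341]
eef_rot: [3.141, 0.001, 3.139]
wrist_force: [0.2, 1.8, 4.1]
grip_width: 0.0153
t 9.75 p [451.2  22.2  34.1] rpy [3.141e+00 1.000e-03 3.139e+00] F [0.2 1.8 4.1] w 15.3 j6 -1.71
```

```bash

python3 -m handwheel '{"translation":[[0,0,20],[0,0,35],[0,0,35],[0,0,26],[0,0,0]],"turn":[[0,0,0],[0,0,0],[0,0,0],[0,0,0],[0,0,0]],"grip":[8,8,8,8,8]}'; python3 g.py 461 -187 150 3.165
python3 - <<'E'
from h import *
s=optics.read_camera("scene");crop(s,290,110,450,240,"p4.png",4)
E
```

```text
time_s: 10.17
ee_pos: [0.4547, 0.021, 0.1546]
eef_rot: [-3.139, 0.011, 3.14]
wrist_force: [1.8, -0.2, -3.0]
grip_width: 0.0156
t 10.17 p [454.7  21.  154.6] rpy [-3.139  0.011  3.14 ] F [ 1.8 -0.2 -3. ] w 15.6 j6 -1.71
delta mm [   6.3 -208.    -4.6]
turn [0.002 0.011 0.025]
```

View pics/p4.png

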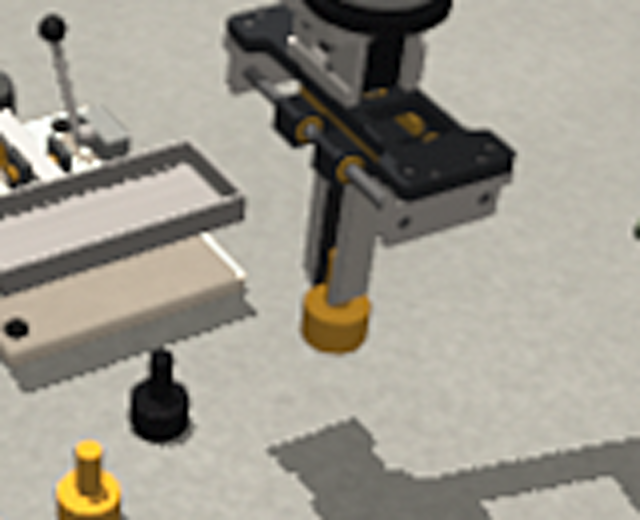

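The casting at crop (335,320) is held upright, and the wrist force of -3 N matches its weight. Moving over the pan.

```bash

python3 -m handwheel '{"translation":[[1,-20,0],[1,-35,0],[1,-38,0],[1,-38,0],[1,-35,0]],"turn":[[0,0,0.005],[0,0,0.005],[0,0,0.005],[0,0,0.005],[0,0,0.005]],"grip":[8,8,8,8,8]}';  python3 -m handwheel '{"translation":[[1,-25,0],[0,-15,0],[0,-2,0],[0,0,0],[0,0,0]],"turn":[[0,0,0],[0,0,0],[0,0,0],[0,0,0],[0,0,0]],"grip":[8,8,8,8,8]}';python3 g.py 461 -187 111 3.165
python3 - <<'E'
from h import *
s=optics.read_camera("scene");crop(s,230,90,400,220,"p5.png",4)
E
```

```text
time_s: 10.63
ee_pos: [0.453, -0.1448, 0.1459]
eef_rot: [3.139, -0.006, -3.118]
wrist_force: [0.7, 0.6, -4.0]
grip_width: 0.0154
time_s: 11.05
ee_pos: [0.455, -0.1845, 0.1471]
eef_rot: [3.139, -0.004, -3.119]
wrist_force: [0.5, 0.8, -4.6]
grip_width: 0.0155
t 11.05 p [ 455.  -184.5  147.1] rpy [ 3.139 -0.004 -3.119] F [ 0.5  0.8 -4.6] w 15.5 j6 -2.16
delta mm [  6.   -2.5 -36.1]
turn [-0.003 -0.004  0.   ]
```

View pics/p5.png

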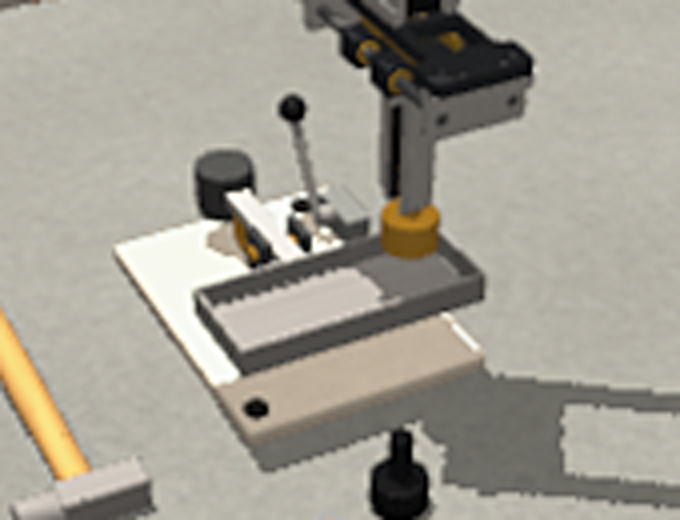

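The casting hangs above the near end of the pan, at crop (410,230). Lowering.

```bash

python3 -m handwheel '{"translation":[[3,-1,-10],[3,-1,-10],[0,0,-8],[0,0,-4],[0,0,0]],"turn":[[0,0,0],[0,0,0],[0,0,0],[0,0,0],[0,0,0]],"grip":[8,8,8,8,8]}'; python3 g.py 461 -187 111; python3 -m handwheel '{"translation":[[0,0,-2],[0,0,-1],[0,0,0]],"turn":[[0,0,0],[0,0,0],[0,0,0]],"grip":[8,8,8]}';python3 g.py 461 -187 111
```

```text
time_s: 11.52
ee_pos: [0.4613, -0.1867, 0.1154]
eef_rot: [3.139, -0.003, -3.118]
wrist_force: [0.0, 0.1, -3.6]
grip_width: 0.0159
t 11.52 p [ 461.3 -186.7  115.4] rpy [ 3.139e+00 -3.000e-03 -3.118e+00] F [ 0.   0.1 -3.6] w 15.9 j6 -2.15
delta mm [-0.3 -0.3 -4.4]
time_s: 11.77
ee_pos: [0.4627, -0.188, 0.1146]
eef_rot: [-3.141, 0.0, -3.118]
wrist_force: [-0.1, 0.3, -3.4]
grip_width: 0.0153
t 11.77 p [ 462.7 -188.   114.6] rpy [-3.141  0.    -3.118] F [-0.1  0.3 -3.4] w 15.3 j6 -2.15
delta mm [-1.7  1.  -3.6]
```

```bash

python3 -m handwheel '{"translation":[[0,0,-1],[0,0,-1],[0,0,0]],"turn":[[0,0,0],[0,0,0],[0,0,0]],"grip":[8,8,8]}';python3 g.py 461 -187 111;python3 -m handwheel '{"translation":[[0,0,-1],[0,0,0],[0,0,0]],"turn":[[0,0,0],[0,0,0],[0,0,0]],"grip":[8,8,8]}';python3 g.py 461 -187 111
```

```text
time_s: 12.02
ee_pos: [0.4626, -0.188, 0.1125]
eef_rot: [-3.141, 0.0, -3.118]
wrist_force: [0.1, -0.4, -3.7]
grip_width: 0.0153
t 12.02 p [ 462.6 -188.   112.5] rpy [-3.141  0.    -3.118] F [ 0.1 -0.4 -3.7] w 15.3 j6 -2.15
delta mm [-1.6  1.  -1.5]
time_s: 12.27
ee_pos: [0.4628, -0.1881, 0.1118]
eef_rot: [-3.141, 0.0, -3.118]
wrist_force: [-0.7, -0.3, -1.0]
grip_width: 0.0154
t 12.27 p [ 462.8 -188.1  111.8] rpy [-3.141  0.    -3.118] F [-0.7 -0.3 -1. ] w 15.4 j6 -2.15
delta mm [-1.8  1.1 -0.8]
```

Contact. A touch more, then release and rise.

```bash

python3 -m handwheel '{"translation":[[0,0,-0.5],[0,0,0],[0,0,0]],"turn":[[0,0,0],[0,0,0],[0,0,0]],"grip":[8,14,20]}';python3 -m handwheel '{"translation":[[0,0,0],[0,0,0],[0,0,0],[0,0,0],[0,0,15]],"turn":[[0,0,0],[0,0,0],[0,0,0],[0,0,0],[0,0,0]],"grip":[30,40,50,50,50]}';python3 -m handwheel '{"translation":[[0,0,30],[0,0,10],[10,38,0],[10,38,0],[10,38,0]],"turn":[[0,0,0],[0,0,0],[0,0,0],[0,0,0],[0,0,0]],"grip":[50,50,50,50,50]}';python3 g.py 595 -12.5 110 
python3 - <<'E'
from h import *
s=optics.read_camera("scene");crop(s,230,90,400,260,"p6.png",3)
t=optics.read_camera("top");crop(t,280,160,480,300,"p6t.png",4)
E
```

```text
time_s: 12.52
ee_pos: [0.463, -0.1882, 0.1113]
eef_rot: [-3.141, 0.001, -3.118]
wrist_force: [-0.4, -0.3, -0.7]
grip_width: 0.0185
time_s: 12.93
ee_pos: [0.4605, -0.1867, 0.1234]
eef_rot: [3.138, -0.005, -3.118]
wrist_force: [-0.4, 1.2, 0.5]
grip_width: 0.049
time_s: 13.35
ee_pos: [0.4933, -0.0735, 0.1665]
eef_rot: [-3.141, 0.002, -3.121]
wrist_force: [0.5, 0.7, 0.1]
grip_width: 0.0502
t 13.35 p [493.3 -73.5 166.5] rpy [-3.141e+00  2.000e-03 -3.121e+00] F [0.5 0.7 0.1] w 50.2 j6 -1.91
delta mm [101.7  61.  -56.5]
```

View pics/p6.png

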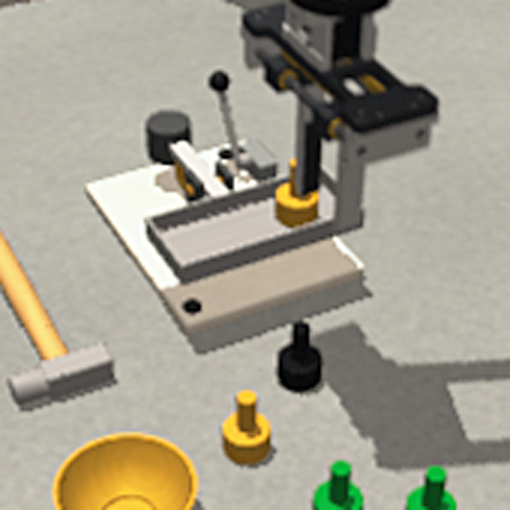

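View pics/p6t.png

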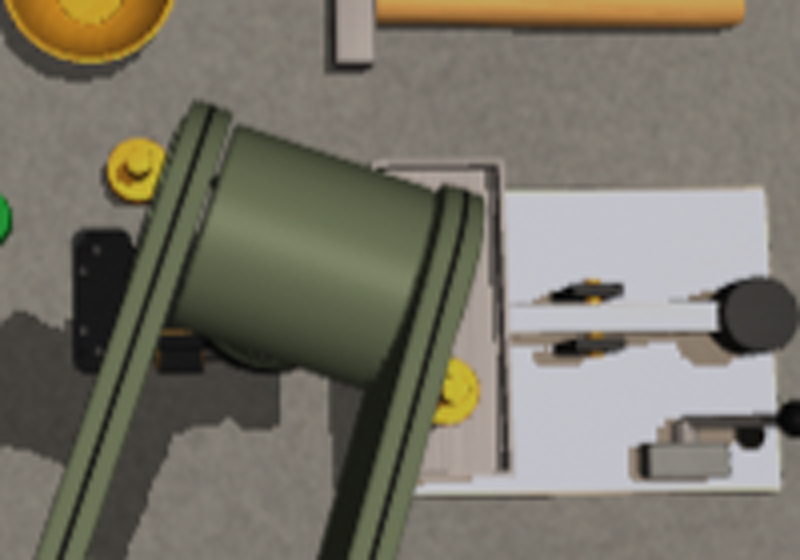

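The casting stands upright on the pan, scene crop (297,205) and top crop (455,392). The other one, at top crop (137,170), is unmoved, and I go to it.

```bash

python3 -m handwheel '{"translation":[[30,20,-10],[30,20,-15],[30,15,-20],[11,5,-11],[0,0,0]],"turn":[[0,0,0],[0,0,0],[0,0,0],[0,0,0],[0,0,0]],"grip":[50,50,50,50,50]}';python3 g.py 595 -12.5 34
```

```text
time_s: 13.87
ee_pos: [0.5936, -0.0132, 0.1064]
eef_rot: [3.141, -0.004, -3.117]
wrist_force: [0.2, -0.4, -0.5]
grip_width: 0.0499
t 13.87 p [593.6 -13.2 106.4] rpy [ 3.141 -0.004 -3.117] F [ 0.2 -0.4 -0.5] w 49.9 j6 -1.76
delta mm [  1.4   0.7 -72.4]
```

```bash

python3 -m handwheel '{"translation":[[1,0,-25],[0,0,-20],[0,0,-15],[0,0,-10],[0,0,-2]],"turn":[[0,0,0],[0,0,0],[0,0,0],[0,0,0],[0,0,0]],"grip":[50,50,50,50,50]}'; python3 g.py 595 -12.5 34; python3 -m handwheel '{"translation":[[0,0,0],[0,0,0],[0,0,0],[0,0,0],[0,0,0]],"turn":[[0,0,0],[0,0,0],[0,0,0],[0,0,0],[0,0,0]],"grip":[8,8,8,8,8]}' 25; python3 -m handwheel '{"translation":[[0,0,0],[0,0,0],[0,0,0]],"turn":[[0,0,0],[0,0,0],[0,0,0]],"grip":[8,8,8]}'; python3 g.py
```

```text
time_s: 14.28
ee_pos: [0.5926, -0.0148, 0.0362]
eef_rot: [3.141, -0.004, -3.119]
wrist_force: [-0.5, 1.0, 0.6]
grip_width: 0.0502
t 14.28 p [592.6 -14.8  36.2] rpy [ 3.141 -0.004 -3.119] F [-0.5  1.   0.6] w 50.2 j6 -1.76
delta mm [ 2.4  2.3 -2.2]
time_s: 14.7
ee_pos: [0.5955, -0.0136, 0.0392]
eef_rot: [3.141, 0.002, -3.119]
wrist_force: [-0.7, 3.0, 2.1]
grip_width: 0.0202
time_s: 14.95
ee_pos: [0.5953, -0.0135, 0.0387]
eef_rot: [3.141, 0.001, -3.118]
wrist_force: [-0.3, 2.1, 4.0]
grip_width: 0.0151
t 14.95 p [595.3 -13.5  38.7] rpy [ 3.141e+00  1.000e-03 -3.118e+00] F [-0.3  2.1  4. ] w 15.1 j6 -1.76
```

```bash

python3 -m handwheel '{"translation":[[0,0,20],[0,0,35],[0,0,35],[0,0,26],[0,0,0]],"turn":[[0,0,0],[0,0,0],[0,0,0],[0,0,0],[0,0,0]],"grip":[8,8,8,8,8]}'; python3 g.py; python3 -m handwheel '{"translation":[[-10,-20,0],[-10,-35,0],[-10,-35,0],[-10,-35,0],[-10,-25,0]],"turn":[[0,0,0],[0,0,0],[0,0,0],[0,0,0],[0,0,0]],"grip":[8,8,8,8,8]}';  python3 -m handwheel '{"translation":[[-5,-15,0],[0,-7,0],[0,0,0],[0,0,0],[0,0,0]],"turn":[[0,0,0],[0,0,0],[0,0,0],[0,0,0],[0,0,0]],"grip":[8,8,8,8,8]}';python3 g.py 540 -186 116 3.165
python3 - <<'E'
from h import *
s=optics.read_camera("scene");crop(s,230,90,400,220,"p7.png",4)
E
```

```text
time_s: 15.37
ee_pos: [0.5988, -0.0151, 0.1602]
eef_rot: [-3.138, 0.011, -3.118]
wrist_force: [2.0, 1.0, -2.0]
grip_width: 0.0155
t 15.37 p [598.8 -15.1 160.2] rpy [-3.138  0.011 -3.118] F [ 2.  1. -2.] w 15.5 j6 -1.76
time_s: 15.78
ee_pos: [0.5422, -0.1662, 0.1511]
eef_rot: [-3.142, -0.004, -3.119]
wrist_force: [-0.4, 0.2, -3.0]
grip_width: 0.0154
time_s: 16.2
ee_pos: [0.5396, -0.1846, 0.153]
eef_rot: [3.14, -0.001, -3.117]
wrist_force: [0.6, -0.0, -2.7]
grip_width: 0.0154
t 16.2 p [ 539.6 -184.6  153. ] rpy [ 3.140e+00 -1.000e-03 -3.117e+00] F [ 0.6 -0.  -2.7] w 15.4 j6 -2.08
delta mm [  0.4  -1.4 -37. ]
turn [-0.001 -0.001 -0.001]
```

View pics/p7.png

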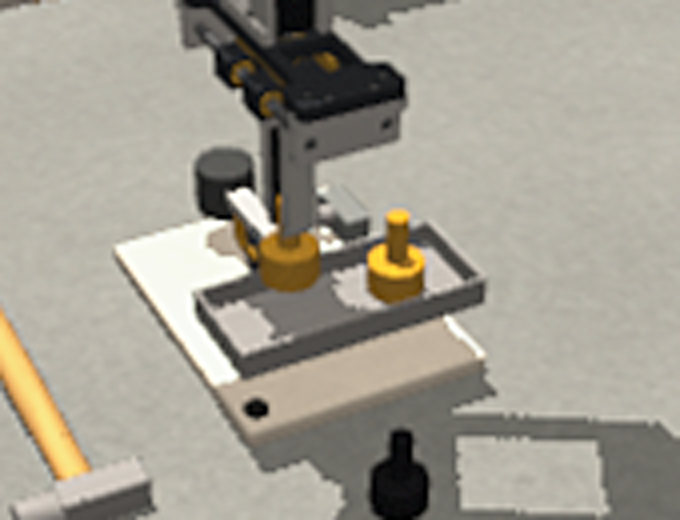

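The first casting stands on the pan at crop (397,265) and the held one is over its other half at (290,260). Lowering.

```bash

python3 -m handwheel '{"translation":[[0,-1,-12],[0,0,-10],[0,0,-8],[0,0,-4],[0,0,0]],"turn":[[0,0,0],[0,0,0],[0,0,0],[0,0,0],[0,0,0]],"grip":[8,8,8,8,8]}'; python3 -m handwheel '{"translation":[[0,0,-1],[0,0,0],[0,0,0]],"turn":[[0,0,0],[0,0,0],[0,0,0]],"grip":[8,8,8]}';python3 g.py 540 -186 116;python3 -m handwheel '{"translation":[[0,0,-1],[0,0,0],[0,0,0]],"turn":[[0,0,0],[0,0,0],[0,0,0]],"grip":[8,8,8]}'
```

```text
time_s: 16.67
ee_pos: [0.5382, -0.186, 0.1176]
eef_rot: [3.14, -0.004, -3.118]
wrist_force: [-0.2, -0.2, -3.2]
grip_width: 0.0153
time_s: 16.92
ee_pos: [0.5401, -0.1872, 0.1195]
eef_rot: [-3.141, 0.001, -3.118]
wrist_force: [-0.7, 0.1, -3.1]
grip_width: 0.0159
t 16.92 p [ 540.1 -187.2  119.5] rpy [-3.141e+00  1.000e-03 -3.118e+00] F [-0.7  0.1 -3.1] w 15.9 j6 -2.08
delta mm [-0.1  1.2 -3.5]
time_s: 17.17
ee_pos: [0.5397, -0.1871, 0.1182]
eef_rot: [-3.141, 0.0, -3.118]
wrist_force: [-0.4, 0.1, -3.2]
grip_width: 0.0154
```

```bash

python3 -m handwheel '{"translation":[[0,0,-1],[0,0,-1],[0,0,0],[0,0,0]],"turn":[[0,0,0],[0,0,0],[0,0,0],[0,0,0]],"grip":[8,8,8,8]}';python3 -m handwheel '{"translation":[[0,0,-1],[0,0,0],[0,0,0]],"turn":[[0,0,0],[0,0,0],[0,0,0]],"grip":[8,8,8]}'
```

```text
time_s: 17.5
ee_pos: [0.5395, -0.1869, 0.1158]
eef_rot: [3.141, -0.0, -3.118]
wrist_force: [0.2, 0.2, -2.6]
grip_width: 0.0156
time_s: 17.75
ee_pos: [0.5398, -0.187, 0.1151]
eef_rot: [-3.142, 0.0, -3.118]
wrist_force: [0.5, 0.5, -3.5]
grip_width: 0.0153
```

```bash

python3 -m handwheel '{"translation":[[0,0,-1],[0,0,0],[0,0,0]],"turn":[[0,0,0],[0,0,0],[0,0,0]],"grip":[8,8,8]}';python3 -m handwheel '{"translation":[[0,0,-1],[0,0,0],[0,0,0]],"turn":[[0,0,0],[0,0,0],[0,0,0]],"grip":[8,8,8]}'
```

```text
time_s: 18.0
ee_pos: [0.54, -0.1869, 0.1148]
eef_rot: [-3.141, 0.001, -3.118]
wrist_force: [-0.3, 0.6, 2.3]
grip_width: 0.0153
time_s: 18.25
ee_pos: [0.5402, -0.1869, 0.1146]
eef_rot: [-3.141, 0.001, -3.118]
wrist_force: [-2.3, 2.3, 7.0]
grip_width: 0.0153
```

```bash

python3 -m handwheel '{"translation":[[0,0,1],[0,0,0],[0,0,0]],"turn":[[0,0,0],[0,0,0],[0,0,0]],"grip":[8,14,20]}';python3 -m handwheel '{"translation":[[0,0,0],[0,0,0],[0,0,0],[0,0,0],[0,0,15]],"turn":[[0,0,0],[0,0,0],[0,0,0],[0,0,0],[0,0,0]],"grip":[30,40,50,50,50]}';python3 -m handwheel '{"translation":[[0,0,35],[0,0,15],[-10,-36,0],[-18,-36,0],[-18,-36,0]],"turn":[[0,0,0],[0,0,0],[0,0,0],[0,0,0],[0,0,0]],"grip":[50,50,50,50,50]}';python3 g.py 443 -388 100 3.165
python3 - <<'E'
from h import *
s=optics.read_camera("scene");crop(s,230,90,400,220,"p8.png",4)
E
```

```text
time_s: 18.5
ee_pos: [0.5399, -0.187, 0.1142]
eef_rot: [-3.141, 0.001, -3.118]
wrist_force: [-1.1, 0.5, 0.7]
grip_width: 0.0185
time_s: 18.92
ee_pos: [0.5372, -0.1859, 0.1257]
eef_rot: [3.138, -0.006, -3.119]
wrist_force: [-0.9, 0.3, -0.2]
grip_width: 0.0487
time_s: 19.33
ee_pos: [0.4939, -0.2959, 0.1797]
eef_rot: [-3.14, 0.001, -3.116]
wrist_force: [-0.6, 0.5, -0.1]
grip_width: 0.0503
t 19.33 p [ 493.9 -295.9  179.7] rpy [-3.140e+00  1.000e-03 -3.116e+00] F [-0.6  0.5 -0.1] w 50.3 j6 -2.29
delta mm [-50.9 -92.1 -79.7]
turn [ 0.001  0.001 -0.002]
```

View pics/p8.png

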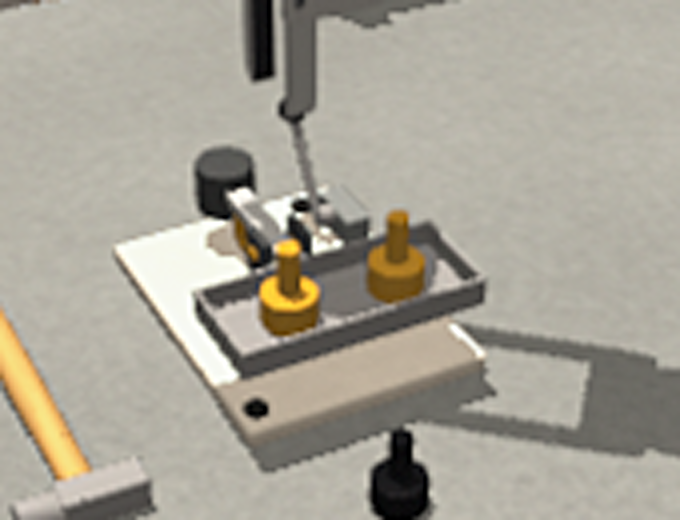

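Both castings stand upright on the pan, at crop (289,290) and (397,260). Now to the lever, with the fingers either side of the ball along y.

```bash

python3 -m handwheel '{"translation":[[-17,-30,0],[-17,-30,0],[-17,-30,0],[0,-2,-15],[0,0,-10]],"turn":[[0,0,0],[0,0,0],[0,0,0],[0,0,0],[0,0,0]],"grip":[50,50,50,50,50]}';python3 g.py 443 -388 100 3.165
python3 - <<'E'
from h import *
s=optics.read_camera("scene");crop(s,230,70,400,200,"p9.png",4)
E
```

```text
time_s: 19.8
ee_pos: [0.4417, -0.3891, 0.1535]
eef_rot: [-3.141, 0.001, -3.122]
wrist_force: [0.9, 0.1, 0.4]
grip_width: 0.0501
t 19.8 p [ 441.7 -389.1  153.5] rpy [-3.141e+00  1.000e-03 -3.122e+00] F [0.9 0.1 0.4] w 50.1 j6 -2.46
delta mm [  1.3   1.1 -53.5]
turn [0.001 0.001 0.004]
```

View pics/p9.png

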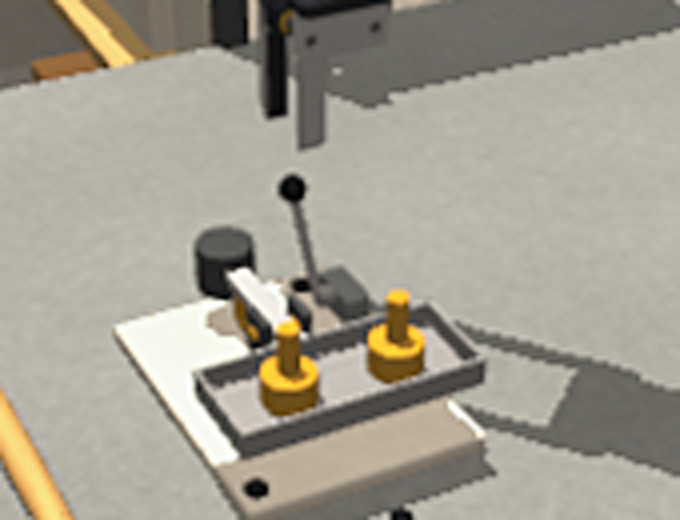

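The fingers are open above the ball at crop (291,187). Descend around it.

```bash

python3 -m handwheel '{"translation":[[1,0,-18],[0,0,-18],[0,0,-12],[0,0,-5],[0,0,0]],"turn":[[0,0,0],[0,0,0],[0,0,0],[0,0,0],[0,0,0]],"grip":[50,50,50,50,50]}';python3 g.py 443 -388 100 3.165
python3 - <<'E'
from h import *
s=optics.read_camera("scene");crop(s,230,70,400,200,"p10.png",4)
E
```

```text
time_s: 20.27
ee_pos: [0.4431, -0.385, 0.0991]
eef_rot: [3.138, -0.002, -3.117]
wrist_force: [0.2, 1.2, 0.5]
grip_width: 0.0499
t 20.27 p [ 443.1 -385.    99.1] rpy [ 3.138e+00 -2.000e-03 -3.117e+00] F [0.2 1.2 0.5] w 49.9 j6 -2.46
delta mm [-0.1 -3.   0.9]
turn [-0.003 -0.003 -0.001]
```

View pics/p10.png

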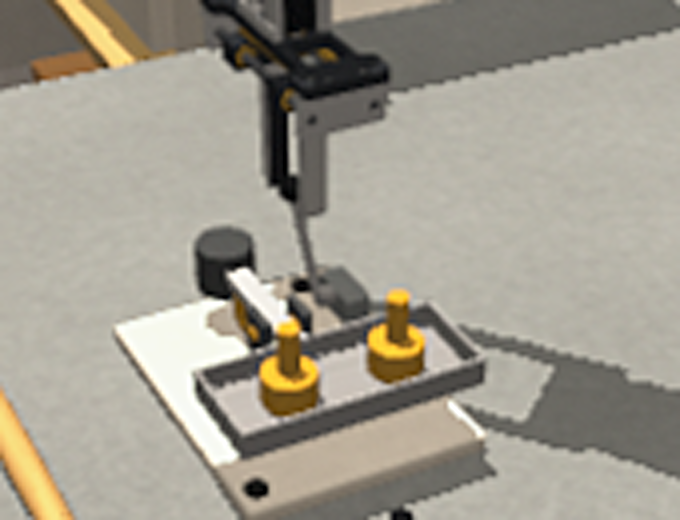

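```bash

python3 -m handwheel '{"translation":[[0,10,0],[0,12,1],[0,12,2],[0,12,2],[0,12,2]],"turn":[[0,0,0],[0,0,0],[0,0,0],[0,0,0],[0,0,0]],"grip":[40,40,40,40,40]}';python3 g.py 441 -290 100; python3 -m handwheel '{"translation":[[0,10,0],[0,8,0],[0,6,0],[0,5,0],[0,0,0]],"turn":[[0,0,0],[0,0,0],[0,0,0],[0,0,0],[0,0,0]],"grip":[40,40,40,40,40]}';python3 g.py 441 -290 100
python3 - <<'E'
from h import *
s=optics.read_camera("scene");crop(s,230,70,400,200,"p11.png",4)
E
```

```text
time_s: 20.73
ee_pos: [0.4454, -0.3304, 0.1111]
eef_rot: [-3.135, 0.005, -3.118]
wrist_force: [1.4, -4.5, 3.6]
grip_width: 0.0401
t 20.73 p [ 445.4 -330.4  111.1] rpy [-3.135  0.005 -3.118] F [ 1.4 -4.5  3.6] w 40.1 j6 -2.39
delta mm [ -4.4  40.4 -11.1]
time_s: 21.15
ee_pos: [0.4429, -0.2979, 0.1067]
eef_rot: [3.139, -0.002, -3.118]
wrist_force: [1.2, -0.7, -0.5]
grip_width: 0.0399
t 21.15 p [ 442.9 -297.9  106.7] rpy [ 3.139e+00 -2.000e-03 -3.118e+00] F [ 1.2 -0.7 -0.5] w 39.9 j6 -2.35
delta mm [-1.9  7.9 -6.7]
```

View pics/p11.png

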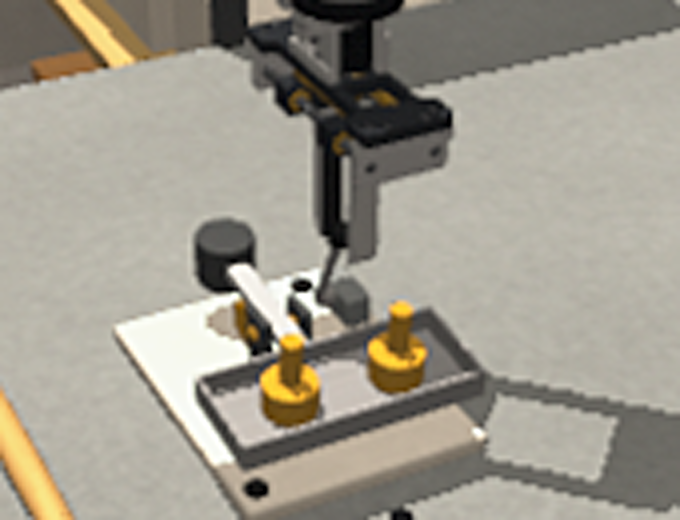

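The pan has begun to sink and the counterweight to rise. I keep pushing to the lever's stop.

```bash

python3 -m handwheel '{"translation":[[0,4,-2],[0,3,-2],[0,2,-1],[0,0,0]],"turn":[[0,0,0],[0,0,0],[0,0,0],[0,0,0]],"grip":[40,40,40,40]}';python3 g.py 441 -290 100; python3 -m handwheel '{"translation":[[0,2,0],[0,1,0],[0,0,0]],"turn":[[0,0,0],[0,0,0],[0,0,0]],"grip":[40,40,40]}';python3 g.py 441 -290 100
```

```text
time_s: 21.53
ee_pos: [0.4433, -0.2905, 0.1026]
eef_rot: [3.141, -0.001, -3.118]
wrist_force: [0.3, -2.3, 1.1]
grip_width: 0.0399
t 21.53 p [ 443.3 -290.5  102.6] rpy [ 3.141e+00 -1.000e-03 -3.118e+00] F [ 0.3 -2.3  1.1] w 39.9 j6 -2.34
delta mm [-2.3  0.5 -2.6]
time_s: 21.78
ee_pos: [0.4433, -0.2897, 0.1024]
eef_rot: [-3.138, -0.0, -3.118]
wrist_force: [-0.4, -6.6, -4.7]
grip_width: 0.0405
t 21.78 p [ 443.3 -289.7  102.4] rpy [-3.138 -0.    -3.118] F [-0.4 -6.6 -4.7] w 40.5 j6 -2.33
delta mm [-2.3 -0.3 -2.4]
```

```bash

python3 -m handwheel '{"translation":[[0,2,0],[0,0,0],[0,0,0]],"turn":[[0,0,0],[0,0,0],[0,0,0]],"grip":[40,40,40]}';python3 g.py; python3 -m handwheel '{"translation":[[0,-4,0],[0,-4,0],[0,0,0]],"turn":[[0,0,0],[0,0,0],[0,0,0]],"grip":[40,40,40]}';python3 g.py
python3 - <<'E'
from h import *
s=optics.read_camera("scene");crop(s,230,70,400,200,"p12.png",4)
E
```

```text
time_s: 22.03
ee_pos: [0.4433, -0.2895, 0.1024]
eef_rot: [-3.135, -0.0, -3.118]
wrist_force: [-0.1, -11.6, -6.9]
grip_width: 0.0404
t 22.03 p [ 443.3 -289.5  102.4] rpy [-3.135 -0.    -3.118] F [ -0.1 -11.6  -6.9] w 40.4 j6 -2.33
time_s: 22.28
ee_pos: [0.4433, -0.2936, 0.1025]
eef_rot: [3.14, -0.001, -3.119]
wrist_force: [0.1, 0.1, -0.7]
grip_width: 0.0401
t 22.28 p [ 443.3 -293.6  102.5] rpy [ 3.140e+00 -1.000e-03 -3.119e+00] F [ 0.1  0.1 -0.7] w 40.1 j6 -2.34
```

View pics/p12.png

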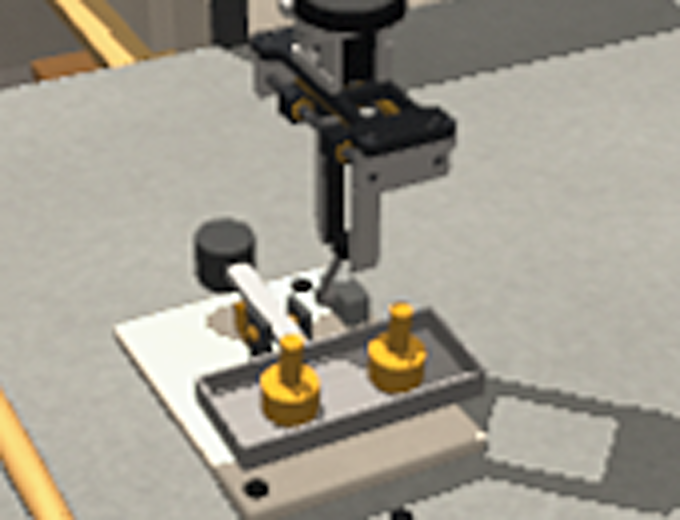

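The pan is down: the castings have dropped from row 325 to 338 in the crop, and the lever is hard against its stop, leaning to the pan. Swing it back.

```bash

python3 -m handwheel '{"translation":[[0,-12,1],[0,-12,2],[0,-12,2],[0,-12,2],[0,-12,0]],"turn":[[0,0,0],[0,0,0],[0,0,0],[0,0,0],[0,0,0]],"grip":[40,40,40,40,40]}';python3 g.py 443 -397 100; python3 -m handwheel '{"translation":[[0,-12,-1],[0,-10,-2],[0,-8,-2],[0,-6,-2],[0,0,0]],"turn":[[0,0,0],[0,0,0],[0,0,0],[0,0,0],[0,0,0]],"grip":[40,40,40,40,40]}';python3 g.py 443 -397 100
```

```text
time_s: 22.75
ee_pos: [0.4441, -0.3535, 0.111]
eef_rot: [3.139, 0.001, -3.118]
wrist_force: [-0.1, 4.9, 4.1]
grip_width: 0.0399
t 22.75 p [ 444.1 -353.5  111. ] rpy [ 3.139e+00  1.000e-03 -3.118e+00] F [-0.1  4.9  4.1] w 39.9 j6 -2.42
delta mm [ -1.1 -43.5 -11. ]
time_s: 23.17
ee_pos: [0.4432, -0.3915, 0.1021]
eef_rot: [-3.141, -0.001, -3.119]
wrist_force: [0.2, 0.2, -0.4]
grip_width: 0.0401
t 23.17 p [ 443.2 -391.5  102.1] rpy [-3.141e+00 -1.000e-03 -3.119e+00] F [ 0.2  0.2 -0.4] w 40.1 j6 -2.46
delta mm [-0.2 -5.5 -2.1]
```

```bash

python3 -m handwheel '{"translation":[[0,-3,-1],[0,-3,0],[0,-2,0],[0,0,0]],"turn":[[0,0,0],[0,0,0],[0,0,0],[0,0,0]],"grip":[40,40,40,40]}';python3 g.py 443 -397 100;python3 -m handwheel '{"translation":[[0,-2,0],[0,0,0],[0,0,0]],"turn":[[0,0,0],[0,0,0],[0,0,0]],"grip":[40,40,40]}';python3 g.py 443 -397 100
```

```text
time_s: 23.5
ee_pos: [0.4432, -0.3962, 0.1003]
eef_rot: [3.138, -0.001, -3.118]
wrist_force: [1.5, 4.8, -3.2]
grip_width: 0.0401
t 23.5 p [ 443.2 -396.2  100.3] rpy [ 3.138e+00 -1.000e-03 -3.118e+00] F [ 1.5  4.8 -3.2] w 40.1 j6 -2.47
delta mm [-0.2 -0.8 -0.3]
time_s: 23.75
ee_pos: [0.443, -0.3974, 0.0998]
eef_rot: [3.137, -0.002, -3.118]
wrist_force: [1.5, 5.7, -4.4]
grip_width: 0.0402
t 23.75 p [ 443.  -397.4   99.8] rpy [ 3.137e+00 -2.000e-03 -3.118e+00] F [ 1.5  5.7 -4.4] w 40.2 j6 -2.47
delta mm [-0.   0.4  0.2]
```

```bash

python3 -m handwheel '{"translation":[[0,-2,0],[0,0,0],[0,0,0]],"turn":[[0,0,0],[0,0,0],[0,0,0]],"grip":[40,40,40]}';python3 g.py;python3 -m handwheel '{"translation":[[0,-2,0],[0,0,0],[0,0,0]],"turn":[[0,0,0],[0,0,0],[0,0,0]],"grip":[40,40,40]}';python3 g.py
```

```text
time_s: 24.0
ee_pos: [0.4429, -0.3977, 0.0997]
eef_rot: [3.133, -0.002, -3.118]
wrist_force: [2.3, 8.7, -1.9]
grip_width: 0.0401
t 24.0 p [ 442.9 -397.7   99.7] rpy [ 3.133e+00 -2.000e-03 -3.118e+00] F [ 2.3  8.7 -1.9] w 40.1 j6 -2.47
time_s: 24.25
ee_pos: [0.4429, -0.3978, 0.0995]
eef_rot: [3.13, -0.003, -3.118]
wrist_force: [2.4, 11.7, -0.7]
grip_width: 0.0397
t 24.25 p [ 442.9 -397.8   99.5] rpy [ 3.130e+00 -3.000e-03 -3.118e+00] F [ 2.4 11.7 -0.7] w 39.7 j6 -2.48
```

```bash

python3 -m handwheel '{"translation":[[0,8,0],[0,7,0],[0,0,5],[0,0,25],[0,0,35]],"turn":[[0,0,0],[0,0,0],[0,0,0],[0,0,0],[0,0,0]],"grip":[40,45,50,50,50]}';python3 g.py 461 -188 112
python3 - <<'E'
from h import *
s=optics.read_camera("scene");crop(s,230,70,400,200,"p13.png",4)
t=optics.read_camera("top");crop(t,345,180,495,300,"p13t.png",4)
E
```

```text
time_s: 24.67
ee_pos: [0.4417, -0.3878, 0.1648]
eef_rot: [3.138, -0.005, -3.118]
wrist_force: [-0.6, 0.1, 0.6]
grip_width: 0.0497
t 24.67 p [ 441.7 -387.8  164.8] rpy [ 3.138 -0.005 -3.118] F [-0.6  0.1  0.6] w 49.7 j6 -2.46
delta mm [ 19.3 199.8 -52.8]
```

View pics/p13.png

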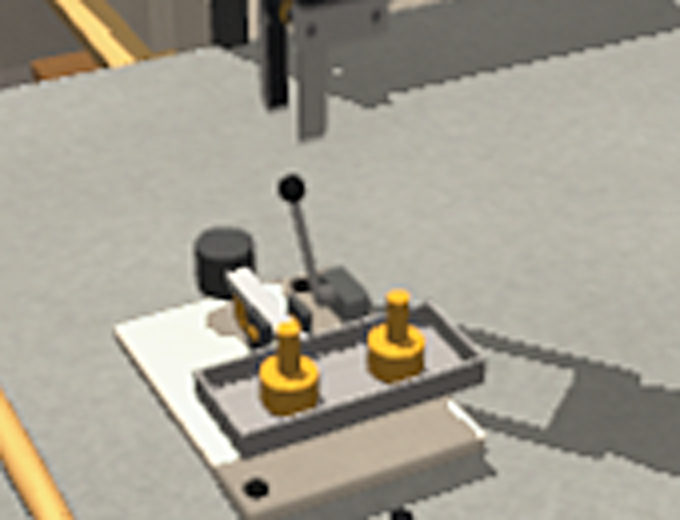

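View pics/p13t.png

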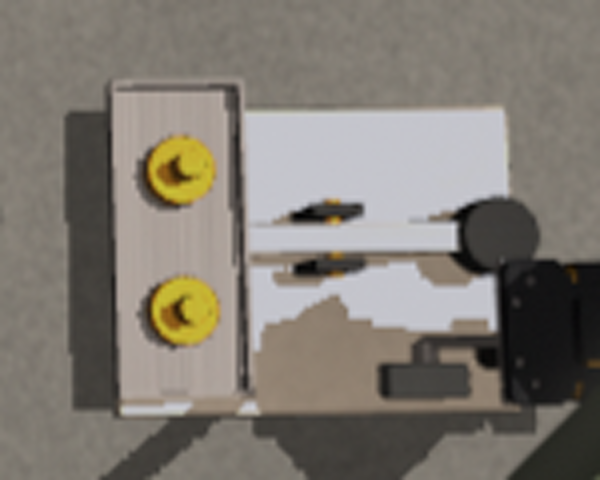

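The beam is level and the lever ball is back at (291,187), as before. The castings stand at top crop (181,171) and (184,312). Measure them.

```bash
python3 - <<'E'
from h import *
t=optics.read_camera("top")
for u,v in [(181,171),(184,312)]: print(onz(t,345+u/4,180+v/4,.102).round(4))
for u,v in [(186,165),(188,309)]: print("stem",onz(t,345+u/4,180+v/4,.137).round(4))
E
```

```text
[ 0.539  -0.1876  0.102 ]
[ 0.4578 -0.1887  0.102 ]
stem [ 0.5388 -0.1847  0.137 ]
stem [ 0.4583 -0.1851  0.137 ]
```

```bash

python3 -m handwheel '{"translation":[[3,35,0],[3,38,0],[3,38,0],[3,38,0],[3,35,0]],"turn":[[0,0,0],[0,0,0],[0,0,0],[0,0,0],[0,0,0]],"grip":[50,50,50,50,50]}';python3 -m handwheel '{"translation":[[1,15,0],[0,0,0],[0,0,0]],"turn":[[0,0,0],[0,0,0],[0,0,0]],"grip":[50,50,50]}';python3 g.py 459 -187 112 3.165
```

```text
time_s: 25.23
ee_pos: [0.4579, -0.2034, 0.1662]
eef_rot: [-3.141, -0.001, -3.119]
wrist_force: [0.8, 0.8, -0.7]
grip_width: 0.0498
time_s: 25.48
ee_pos: [0.4594, -0.1897, 0.1666]
eef_rot: [-3.141, -0.0, -3.117]
wrist_force: [-0.6, -0.5, 0.3]
grip_width: 0.0497
t 25.48 p [ 459.4 -189.7  166.6] rpy [-3.141 -0.    -3.117] F [-0.6 -0.5  0.3] w 49.7 j6 -2.16
delta mm [ -0.4   2.7 -54.6]
turn [ 0.001 -0.    -0.002]
```

```bash

python3 -m handwheel '{"translation":[[0,2,-18],[0,0,-16],[0,0,-12],[0,0,-6],[0,0,0]],"turn":[[0,0,0],[0,0,0],[0,0,0],[0,0,0],[0,0,0]],"grip":[50,50,50,50,50]}';python3 g.py 459 -187 112; python3 -m handwheel '{"translation":[[0,0,0],[0,0,0],[0,0,0],[0,0,0],[0,0,0]],"turn":[[0,0,0],[0,0,0],[0,0,0],[0,0,0],[0,0,0]],"grip":[8,8,8,8,8]}' 25; python3 -m handwheel '{"translation":[[0,0,0],[0,0,0],[0,0,0]],"turn":[[0,0,0],[0,0,0],[0,0,0]],"grip":[8,8,8]}'; python3 g.py
```

```text
time_s: 25.9
ee_pos: [0.4583, -0.1887, 0.1132]
eef_rot: [3.14, -0.003, -3.12]
wrist_force: [-0.3, 0.3, 0.3]
grip_width: 0.0501
t 25.9 p [ 458.3 -188.7  113.2] rpy [ 3.14e+00 -3.00e-03 -3.12e+00] F [-0.3  0.3  0.3] w 50.1 j6 -2.16
delta mm [ 0.7  1.7 -1.2]
time_s: 26.32
ee_pos: [0.46, -0.1883, 0.1156]
eef_rot: [-3.141, 0.001, -3.118]
wrist_force: [-0.0, 0.3, -0.5]
grip_width: 0.0201
time_s: 26.57
ee_pos: [0.46, -0.1878, 0.1154]
eef_rot: [3.142, 0.001, -3.118]
wrist_force: [-0.1, 1.4, 2.5]
grip_width: 0.0154
t 26.57 p [ 460.  -187.8  115.4] rpy [ 3.142e+00  1.000e-03 -3.118e+00] F [-0.1  1.4  2.5] w 15.4 j6 -2.16
```

```bash

python3 -m handwheel '{"translation":[[0,0,12],[0,0,20],[0,0,20],[0,0,0],[2,20,0]],"turn":[[0,0,0],[0,0,0],[0,0,0],[0,0,0],[0,0,0]],"grip":[8,8,8,8,8]}';python3 -m handwheel '{"translation":[[2,38,0],[3,40,0],[3,40,0],[3,40,0],[3,40,0]],"turn":[[0,0,0],[0,0,0],[0,0,0],[0,0,0],[0,0,0]],"grip":[8,8,8,8,8]}'; python3 -m handwheel '{"translation":[[3,40,0],[3,40,0],[3,40,0],[3,40,0],[3,40,0]],"turn":[[0,0,0],[0,0,0],[0,0,0],[0,0,0],[0,0,0]],"grip":[8,8,8,8,8]}'; python3 g.py 497 303.6 110
python3 - <<'E'
from h import *
s=optics.read_camera("scene");cv2.imwrite("pics/p14.png",s["pixels"][:,:,::-1])
E
```

```text
time_s: 26.98
ee_pos: [0.4624, -0.171, 0.1675]
eef_rot: [-3.137, 0.002, -3.121]
wrist_force: [0.9, 0.4, -4.2]
grip_width: 0.015
time_s: 27.4
ee_pos: [0.4742, 0.0318, 0.1651]
eef_rot: [3.142, -0.002, -3.119]
wrist_force: [1.0, 0.1, -4.3]
grip_width: 0.0151
time_s: 27.82
ee_pos: [0.4892, 0.2317, 0.1648]
eef_rot: [-3.14, -0.002, -3.118]
wrist_force: [0.2, -0.8, -4.1]
grip_width: 0.0151
t 27.82 p [489.2 231.7 164.8] rpy [-3.140e+00 -2.000e-03 -3.118e+00] F [ 0.2 -0.8 -4.1] w 15.1 j6 -1.31
delta mm [  7.8  71.9 -54.8]
```

View pics/p14.png

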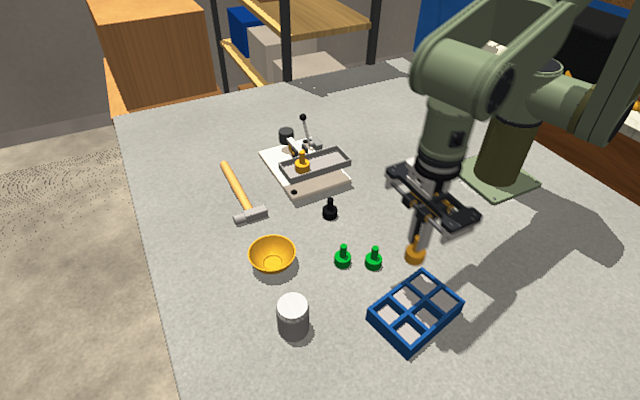

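The held casting is at (415,255), heading to the store at (416,310); the other one is still on the pan.

```bash

python3 -m handwheel '{"translation":[[4,35,-15],[3,25,-15],[0,11,-15],[0,1,-10],[0,0,0]],"turn":[[0,0,0],[0,0,0],[0,0,0],[0,0,0],[0,0,0]],"grip":[8,8,8,8,8]}'; python3 -m handwheel '{"translation":[[0,0,-10],[0,0,0],[0,0,0]],"turn":[[0,0,0],[0,0,0],[0,0,0]],"grip":[8,8,8]}';python3 g.py 497 303.6 88
python3 - <<'E'
from h import *
s=optics.read_camera("scene");crop(s,350,230,490,370,"p15.png",5)
t=optics.read_camera("top");crop(t,140,180,260,300,"p15t.png",5)
for n,d in(("top",t),("scene",s)):
    for p in [(.4956,.3036,.042),(.4956,.3036,.0)]: print(n,proj(d,p).round(1))
E
```

```text
time_s: 28.28
ee_pos: [0.4942, 0.3006, 0.1072]
eef_rot: [-3.138, -0.008, -3.117]
wrist_force: [-0.4, -1.2, -4.4]
grip_width: 0.015
time_s: 28.53
ee_pos: [0.4976, 0.3007, 0.1016]
eef_rot: [-3.141, -0.001, -3.12]
wrist_force: [0.6, 0.1, -3.7]
grip_width: 0.0151
t 28.53 p [497.6 300.7 101.6] rpy [-3.141e+00 -1.000e-03 -3.120e+00] F [ 0.6  0.1 -3.7] w 15.1 j6 -1.2
delta mm [ -0.6   2.9 -13.6]
top [183.2 240.8]
top [187.5 241.9]
scene [425.5 312.6]
scene [421.6 324. ]
```

View pics/p15.png

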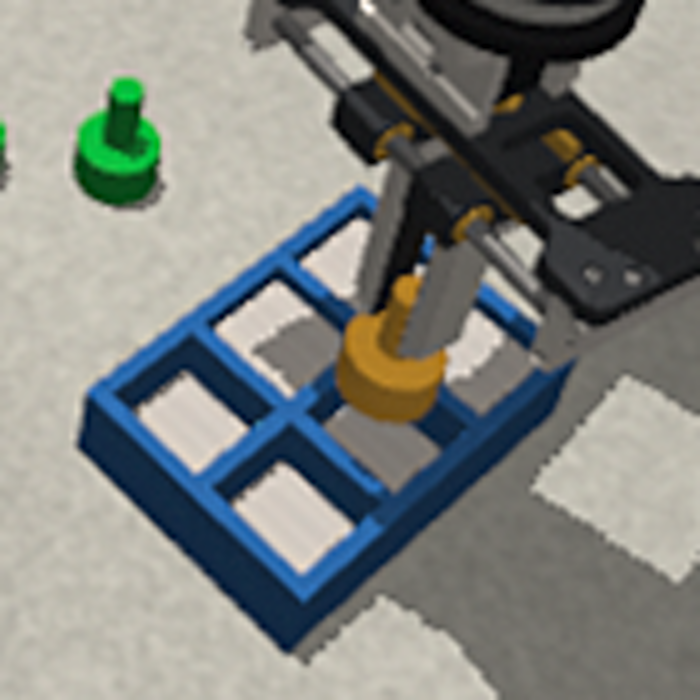

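View pics/p15t.png

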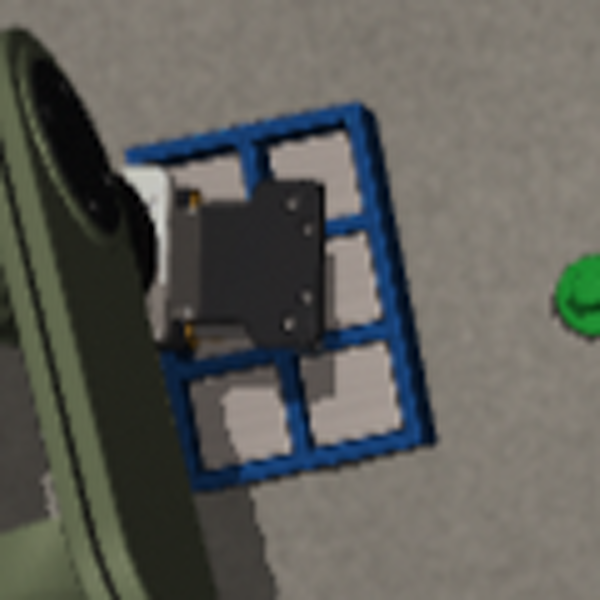

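The casting hangs over the middle right-hand pocket in the crop, with the deep pockets at (190,410), (290,510) and below it at (380,440). I overlay the estimated positions to check the alignment.

```bash
cat > ov.py <<'E'
from h import *
import sys
s=optics.read_camera("scene");o=sensors.get_obs();p=o["ee_pos"]
off=float(sys.argv[1])/1e3;dx=float(sys.argv[2])/1e3
x0,y0,S=350,230,5
im=cv2.resize(s["pixels"][y0:y0+140,x0:x0+140,::-1],None,fx=S,fy=S,interpolation=cv2.INTER_CUBIC)
def pl(P,col):
    q=np.array([proj(s,a) for a in P]);q=((q+.5-[x0,y0])*S-.5).round().astype(np.int32);cv2.polylines(im,[q],True,col,1)
yaw=.2205;c=np.array([.5015,.2773]);ex=np.array([np.cos(yaw),np.sin(yaw)]);ey=np.array([-ex[1],ex[0]])
for i in(-1,0,1):
  for j in(-.5,.5):
    m=c+ex*i*.054+ey*j*.054
    if i==1 or j==.5: print(m.round(4))
    pl([[*(m+ex*a*.023+ey*b*.023),.042] for a,b in((-1,-1),(1,-1),(1,1),(-1,1))],(0,0,255))
A=np.linspace(0,2*np.pi,40)
for z,r in((0,.02),(.025,.02),(.06,.008)): pl([[p[0]+dx+r*np.cos(a),p[1]+r*np.sin(a),p[2]-off+z] for a in A],(255,255,0))
cv2.imwrite("pics/"+sys.argv[3],im)
E
python3 ov.py 38.4 0 ov1.png
```

```text
[0.4429 0.2918]
[0.4956 0.3036]
[0.5601 0.2628]
[0.5483 0.3155]
```

View pics/ov1.png

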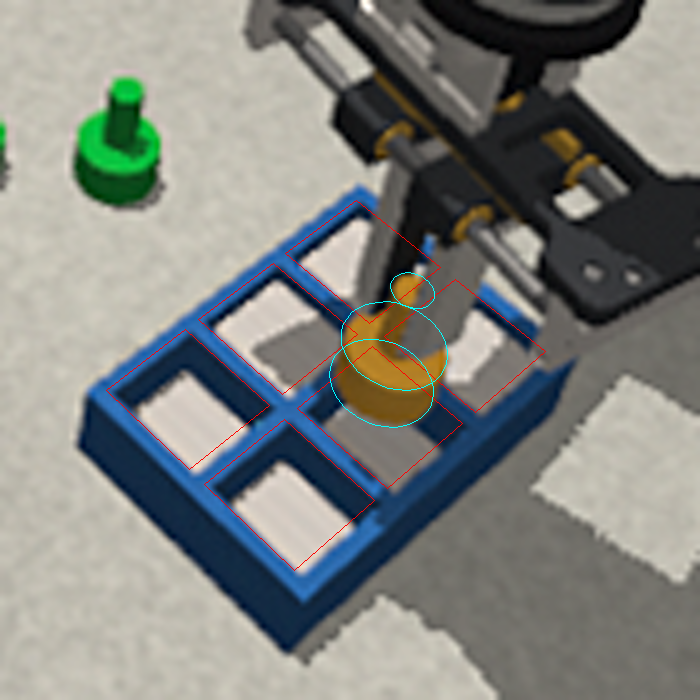

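```bash
python3 - <<'E'
from h import *
s=optics.read_camera("scene");im=s["pixels"][265:350,365:460,::-1]
im=cv2.resize(im,None,fx=7,fy=7,interpolation=cv2.INTER_NEAREST)
cv2.imwrite("pics/z1.png",im)
# blue rim outline (bright blue top face) : outer corners
hsv=cv2.cvtColor(s["pixels"],cv2.COLOR_RGB2HSV)
print([hsv[y,x] for x,y in((400,304),(372,325),(380,310),(420,345))])
b=cv2.inRange(hsv,(100,140,110),(125,255,255));cv2.imwrite("pics/m1.png",cv2.resize(b[265:380,355:475],None,fx=5,fy=5,interpolation=cv2.INTER_NEAREST))
E
```

```text
[array([106, 192, 175], dtype=uint8), array([108, 188,  65], dtype=uint8), array([ 12,  25, 171], dtype=uint8), array([106, 196,  65], dtype=uint8)]
```

View pics/z1.png

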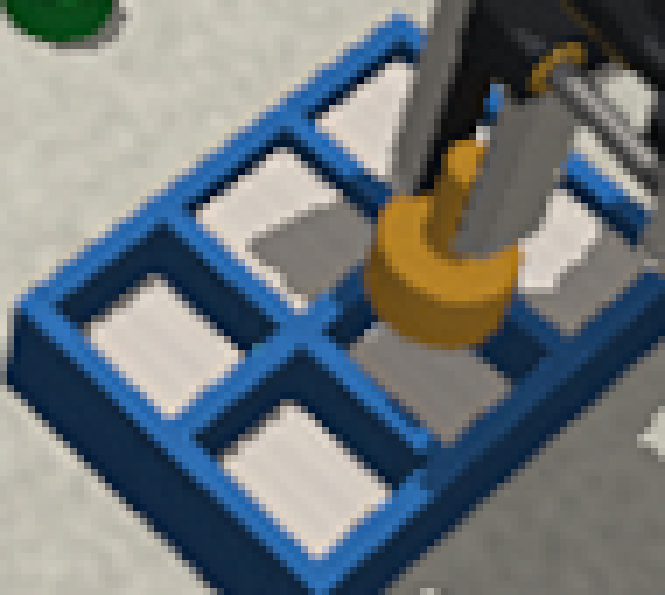

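View pics/m1.png

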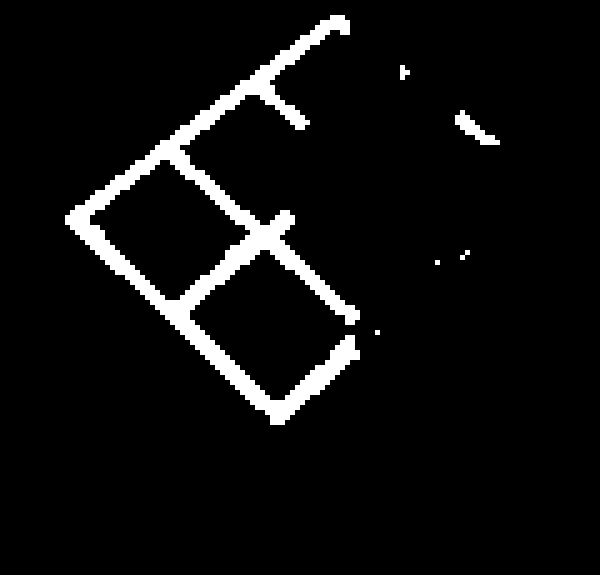

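```bash
python3 - <<'E'
from h import *
s=optics.read_camera("scene")
yaw=.2205;c=np.array([.5015,.2773]);ex=np.array([np.cos(yaw),np.sin(yaw)]);ey=np.array([-ex[1],ex[0]])
print("cross pred",proj(s,[*(c+ex*.027),.042]).round(2),"obs 407.4 312.3")
for a,b in((1,-1),(1,1)):
    m=c+ex*.085*a+ey*.058*b
    print("corner",[proj(s,[*m,z]).round(1) for z in(.042,0)])
p=sensors.get_obs()["ee_pos"]
for z in(0,.025,.06): print(z,proj(s,[p[0],p[1],p[2]-.0384+z]).round(1))
g=onz(s,373,265,.0);print(g,proj(s,[*g[:2],.06]))
crop(s,410,275,450,320,"z2.png",14)
E
```

```text
cross pred [406.16 310.86] obs 407.4 312.3
corner [array([365.1, 307. ]), array([363.2, 318.5])]
corner [array([408.8, 349.3]), array([405.2, 360.1])]
0 [426.  306.1]
0.025 [428.5 298.7]
0.06 [432.2 287.7]
[5.02682345e-01 1.27948411e-01 1.11022302e-16] [375.78067557 247.97469066]
```

View pics/z2.png

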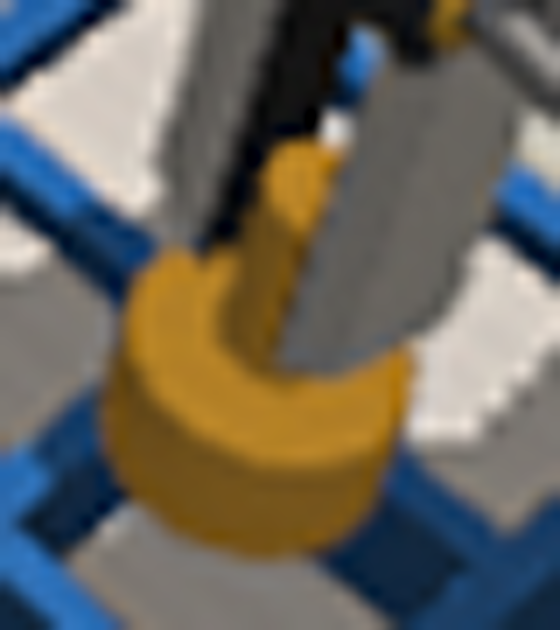

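```bash
python3 - <<'E'
from h import *
s=optics.read_camera("scene")
yaw=.2205;c=np.array([.5015,.2773])
obs=np.array([(407.2,312.2),(388.9,294.5),(389.5,326.9),(406.1,281.1)])
loc=np.array([(.027,0),(.027,-.054),(.081,0),(-.027,-.054)])
W=np.array([onz(s,*q,.042)[:2] for q in obs])
ex=np.array([np.cos(yaw),np.sin(yaw)]);ey=np.array([-ex[1],ex[0]])
for w,l in zip(W,loc): print((w-(c+ex*l[0]+ey*l[1])).round(4), w.round(4))
p=sensors.get_obs()["ee_pos"]
# casting in scene frame: stem top and foot
print("cast stem", (onz(s,432.6,287.4,p[2]-.0384+.06)[:2]-p[:2]).round(4))
E
```

```text
[-0.      0.0034] [0.5278 0.2867]
[-0.0027  0.0049] [0.537  0.2354]
[-0.0026  0.0032] [0.578  0.2982]
[-0.0022  0.0044] [0.4847 0.2231]
cast stem [-0.0011 -0.0004]
```

```bash

python3 -m handwheel '{"translation":[[-1,3,-5],[0,1,-5],[0,0,-4],[0,0,0],[0,0,0]],"turn":[[0,0,0],[0,0,0],[0,0,0],[0,0,0],[0,0,0]],"grip":[8,8,8,8,8]}';python3 g.py 496 305.5 86
python3 - <<'E'
from h import *
s=optics.read_camera("scene");crop(s,385,265,475,350,"z3.png",8)
E
```

```text
time_s: 29.25
ee_pos: [0.496, 0.3059, 0.0871]
eef_rot: [-3.141, -0.002, -3.118]
wrist_force: [-0.6, 0.6, -3.3]
grip_width: 0.0156
t 29.25 p [496.  305.9  87.1] rpy [-3.141e+00 -2.000e-03 -3.118e+00] F [-0.6  0.6 -3.3] w 15.6 j6 -1.19
delta mm [ 0.  -0.4 -1.1]
```

View pics/z3.png

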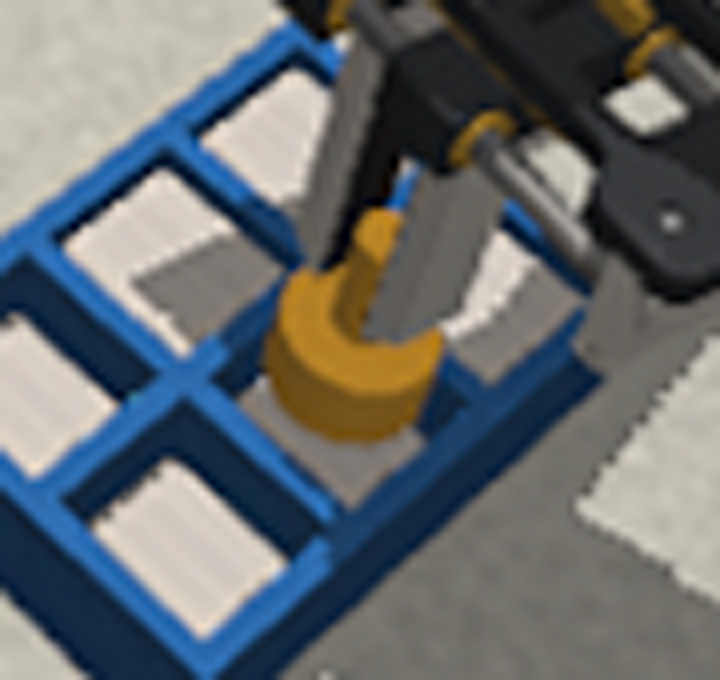

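```bash
python3 - <<'E'
from h import *
s=optics.read_camera("scene");p=sensors.get_obs()["ee_pos"]
f=lambda q:((q-[385,265]+.5)*8).round(0)
print("mouth centre pred(scene)",f(proj(s,[.4937,.3076,.042])),"top",f(proj(s,[.4956,.3036,.042])))
for z in(.0487,.042): print(z,f(proj(s,[p[0]-.001,p[1],z])))
ex=np.array([np.cos(.2205),np.sin(.2205)]);ey=np.array([-ex[1],ex[0]])
im=cv2.imread("pics/z3.png")
def pl(P,col): cv2.polylines(im,[np.array([f(proj(s,a)) for a in P]).astype(np.int32)],True,col,1)
m=np.array([.4937,.3076])
pl([[*(m+ex*a*.023+ey*b*.023),.042] for a,b in((-1,-1),(1,-1),(1,1),(-1,1))],(0,0,255))
for z in(.0487,.0737): pl([[p[0]-.001+.02*np.cos(a),p[1]+.02*np.sin(a),z] for a in np.linspace(0,6.28,40)],(255,255,0))
cv2.imwrite("pics/z4.png",im)
E
```

```text
mouth centre pred(scene) [344. 395.] top [328. 385.]
0.0487 [339. 378.]
0.042 [334. 393.]
```

View pics/z4.png

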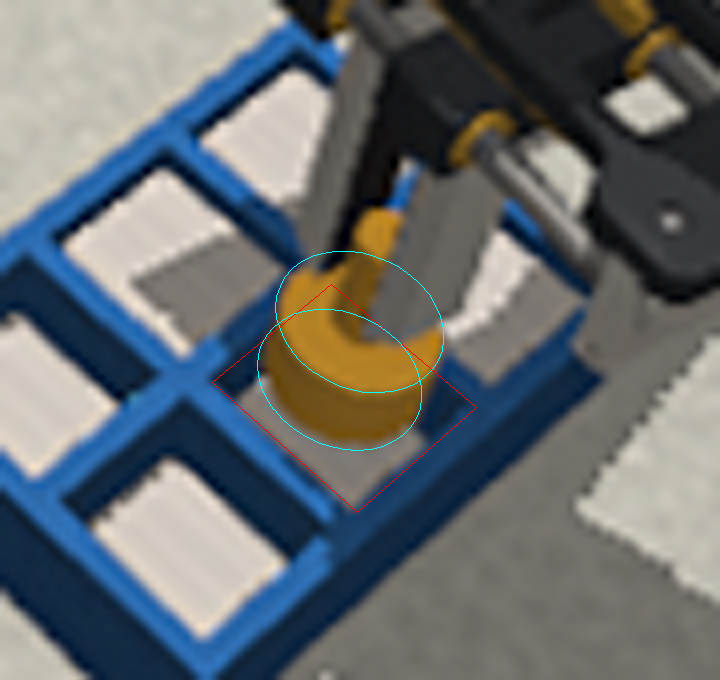

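```bash

python3 -m handwheel '{"translation":[[0,1.5,-2],[0,0,-2],[0,0,-2],[0,0,-2],[0,0,0]],"turn":[[0,0,0],[0,0,0],[0,0,0],[0,0,0],[0,0,0]],"grip":[8,8,8,8,8]}';python3 g.py 496 305.5 56; python3 -m handwheel '{"translation":[[0,0,-2],[0,0,-2],[0,0,0]],"turn":[[0,0,0],[0,0,0],[0,0,0]],"grip":[8,8,8]}';python3 g.py 496 305.5 56
python3 - <<'E'
from h import *
s=optics.read_camera("scene");crop(s,385,265,475,350,"z5.png",8)
E
```

```text
time_s: 29.77
ee_pos: [0.4962, 0.3073, 0.0793]
eef_rot: [-3.141, -0.001, -3.118]
wrist_force: [0.9, -1.0, -3.5]
grip_width: 0.0149
t 29.77 p [496.2 307.3  79.3] rpy [-3.141e+00 -1.000e-03 -3.118e+00] F [ 0.9 -1.  -3.5] w 14.9 j6 -1.19
delta mm [ -0.2  -1.8 -23.3]
time_s: 30.02
ee_pos: [0.4963, 0.3073, 0.0754]
eef_rot: [-3.141, -0.001, -3.118]
wrist_force: [0.1, -0.3, -4.0]
grip_width: 0.0153
t 30.02 p [496.3 307.3  75.4] rpy [-3.141e+00 -1.000e-03 -3.118e+00] F [ 0.1 -0.3 -4. ] w 15.3 j6 -1.19
delta mm [ -0.3  -1.8 -19.4]
```

View pics/z5.png

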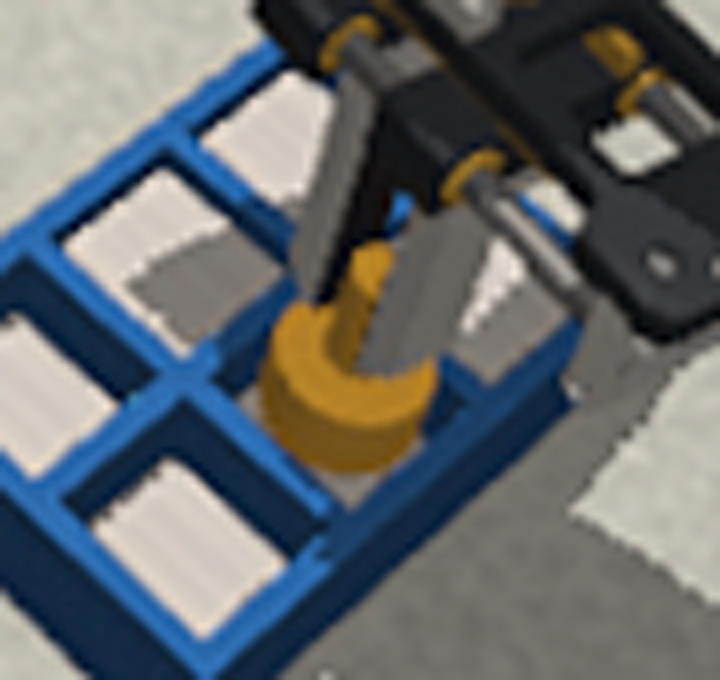

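The foot is entering the mouth without contact force. Down further.

```bash

python3 -m handwheel '{"translation":[[0,0,-3],[0,0,-3],[0,0,-2],[0,0,0]],"turn":[[0,0,0],[0,0,0],[0,0,0],[0,0,0]],"grip":[8,8,8,8]}';python3 g.py 496 305.5 56; python3 -m handwheel '{"translation":[[0,0,-3],[0,0,-3],[0,0,-2],[0,0,0]],"turn":[[0,0,0],[0,0,0],[0,0,0],[0,0,0]],"grip":[8,8,8,8]}';python3 g.py 496 305.5 56
```

```text
time_s: 30.4
ee_pos: [0.4961, 0.3073, 0.0671]
eef_rot: [-3.141, -0.001, -3.118]
wrist_force: [0.2, -0.9, -3.0]
grip_width: 0.0149
t 30.4 p [496.1 307.3  67.1] rpy [-3.141e+00 -1.000e-03 -3.118e+00] F [ 0.2 -0.9 -3. ] w 14.9 j6 -1.19
delta mm [ -0.1  -1.8 -11.1]
time_s: 30.73
ee_pos: [0.4961, 0.3073, 0.0592]
eef_rot: [-3.141, -0.001, -3.118]
wrist_force: [0.6, 0.0, -2.8]
grip_width: 0.0158
t 30.73 p [496.1 307.3  59.2] rpy [-3.141e+00 -1.000e-03 -3.118e+00] F [ 0.6  0.  -2.8] w 15.8 j6 -1.19
delta mm [-0.1 -1.8 -3.2]
```

Within the pocket and free of side force. The last few millimetres.

```bash

python3 -m handwheel '{"translation":[[0,0,-1],[0,0,-1],[0,0,-1],[0,0,0]],"turn":[[0,0,0],[0,0,0],[0,0,0],[0,0,0]],"grip":[8,8,8,8]}';python3 -m handwheel '{"translation":[[0,0,-1],[0,0,0],[0,0,0]],"turn":[[0,0,0],[0,0,0],[0,0,0]],"grip":[8,8,8]}';python3 g.py
```

```text
time_s: 31.07
ee_pos: [0.497, 0.3076, 0.0577]
eef_rot: [3.141, 0.001, -3.118]
wrist_force: [-1.1, -0.8, 1.0]
grip_width: 0.0152
time_s: 31.32
ee_pos: [0.4971, 0.3077, 0.0576]
eef_rot: [3.141, 0.001, -3.118]
wrist_force: [-3.0, -2.2, 6.4]
grip_width: 0.0156
t 31.32 p [497.1 307.7  57.6] rpy [ 3.141e+00  1.000e-03 -3.118e+00] F [-3.  -2.2  6.4] w 15.6 j6 -1.19
```

```bash

python3 -m handwheel '{"translation":[[0,0,1],[0,0,0],[0,0,0]],"turn":[[0,0,0],[0,0,0],[0,0,0]],"grip":[8,14,20]}';python3 -m handwheel '{"translation":[[0,0,0],[0,0,0],[0,0,0],[0,0,15],[0,0,30]],"turn":[[0,0,0],[0,0,0],[0,0,0],[0,0,0],[0,0,0]],"grip":[30,40,45,50,50]}';python3 -m handwheel '{"translation":[[0,0,35],[0,0,25],[0,-10,0],[0,-30,0],[0,-38,0]],"turn":[[0,0,0],[0,0,0],[0,0,0],[0,0,0],[0,0,0]],"grip":[50,50,50,50,50]}';python3 g.py 539 -187 112
python3 - <<'E'
from h import *
s=optics.read_camera("scene");crop(s,350,210,490,350,"z6.png",5)
E
```

```text
time_s: 31.57
ee_pos: [0.4972, 0.3078, 0.0574]
eef_rot: [3.141, 0.002, -3.118]
wrist_force: [0.6, 0.6, 0.4]
grip_width: 0.0185
time_s: 31.98
ee_pos: [0.4931, 0.306, 0.0979]
eef_rot: [-3.138, -0.009, -3.119]
wrist_force: [0.6, 0.2, -1.0]
grip_width: 0.0484
time_s: 32.4
ee_pos: [0.4967, 0.2302, 0.1621]
eef_rot: [3.141, 0.002, -3.115]
wrist_force: [0.6, -0.2, -0.2]
grip_width: 0.0498
t 32.4 p [496.7 230.2 162.1] rpy [ 3.141e+00  2.000e-03 -3.115e+00] F [ 0.6 -0.2 -0.2] w 49.8 j6 -1.32
delta mm [  42.3 -417.2  -50.1]
```

View pics/z6.png

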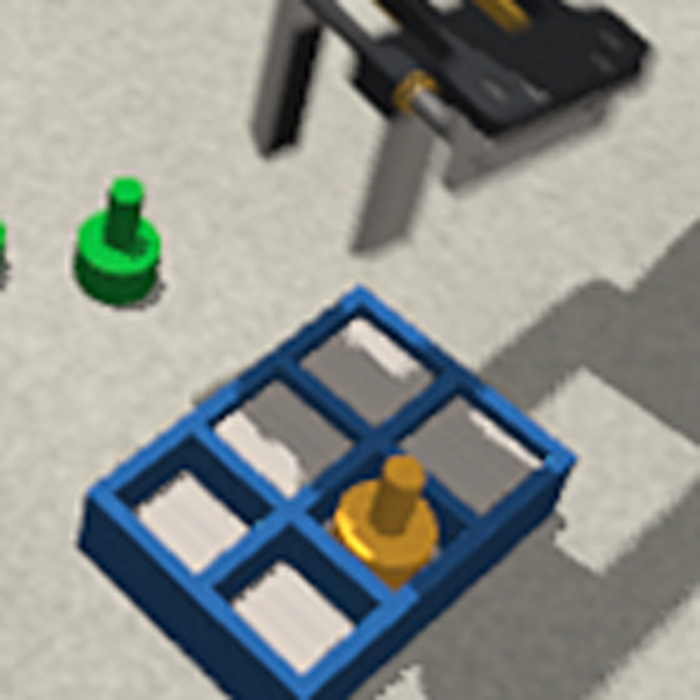

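The casting stands in its pocket at crop (390,520), and the two sunk pockets to its left are still free. Fetching the second.

```bash

python3 -m handwheel '{"translation":[[4,-39,1],[4,-39,1],[4,-39,1],[4,-39,1],[4,-39,1]],"turn":[[0,0,0],[0,0,0],[0,0,0],[0,0,0],[0,0,0]],"grip":[50,50,50,50,50]}';python3 -m handwheel '{"translation":[[4,-39,0],[4,-39,0],[4,-39,0],[4,-39,0],[4,-39,0]],"turn":[[0,0,0],[0,0,0],[0,0,0],[0,0,0],[0,0,0]],"grip":[50,50,50,50,50]}';python3 -m handwheel '{"translation":[[2,-20,0],[0,0,0],[0,0,0]],"turn":[[0,0,0],[0,0,0],[0,0,0]],"grip":[50,50,50]}';python3 g.py 540 -187 114
python3 - <<'E'
from h import *
t=optics.read_camera("top");s=optics.read_camera("scene")
crop(s,230,70,400,200,"z7.png",4)
E
```

```text
time_s: 32.87
ee_pos: [0.516, 0.0327, 0.1661]
eef_rot: [3.141, -0.001, -3.118]
wrist_force: [1.0, -0.7, -1.1]
grip_width: 0.0499
time_s: 33.28
ee_pos: [0.5359, -0.1624, 0.166]
eef_rot: [3.141, -0.001, -3.119]
wrist_force: [0.4, -0.3, 0.3]
grip_width: 0.0502
time_s: 33.53
ee_pos: [0.5379, -0.1812, 0.1658]
eef_rot: [3.14, -0.001, -3.121]
wrist_force: [-0.2, -0.3, 0.4]
grip_width: 0.05
t 33.53 p [ 537.9 -181.2  165.8] rpy [ 3.140e+00 -1.000e-03 -3.121e+00] F [-0.2 -0.3  0.4] w 50.0 j6 -2.07
delta mm [  2.1  -5.8 -51.8]
```

View pics/z7.png

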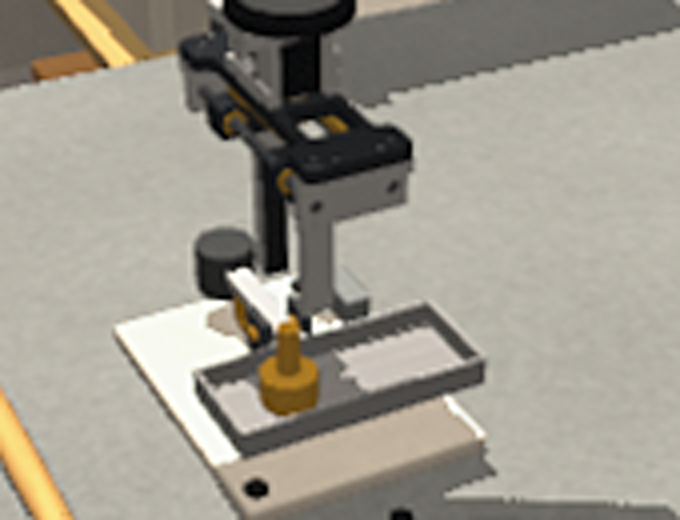

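The second casting is unmoved at crop (289,380). Descend and grip.

```bash

python3 -m handwheel '{"translation":[[1,-5,-18],[0,0,-16],[0,0,-12],[0,0,-6],[0,0,0]],"turn":[[0,0,0],[0,0,0],[0,0,0],[0,0,0],[0,0,0]],"grip":[50,50,50,50,50]}';python3 g.py 540 -187 112; python3 -m handwheel '{"translation":[[0,0,0],[0,0,0],[0,0,0],[0,0,0],[0,0,0]],"turn":[[0,0,0],[0,0,0],[0,0,0],[0,0,0],[0,0,0]],"grip":[8,8,8,8,8]}' 25; python3 -m handwheel '{"translation":[[0,0,0],[0,0,0],[0,0,0]],"turn":[[0,0,0],[0,0,0],[0,0,0]],"grip":[8,8,8]}'; python3 g.py
```

```text
time_s: 34.05
ee_pos: [0.5383, -0.1835, 0.1129]
eef_rot: [3.139, -0.004, -3.117]
wrist_force: [0.6, 0.5, -0.3]
grip_width: 0.05
t 34.05 p [ 538.3 -183.5  112.9] rpy [ 3.139 -0.004 -3.117] F [ 0.6  0.5 -0.3] w 50.0 j6 -2.08
delta mm [ 1.7 -3.5 -0.9]
time_s: 34.47
ee_pos: [0.5401, -0.1857, 0.1157]
eef_rot: [-3.141, 0.001, -3.118]
wrist_force: [0.7, 0.8, -0.6]
grip_width: 0.0201
time_s: 34.72
ee_pos: [0.54, -0.1858, 0.1155]
eef_rot: [-3.141, 0.001, -3.119]
wrist_force: [0.1, -0.3, 2.0]
grip_width: 0.0154
t 34.72 p [ 540.  -185.8  115.5] rpy [-3.141e+00  1.000e-03 -3.119e+00] F [ 0.1 -0.3  2. ] w 15.4 j6 -2.08
```

```bash

python3 -m handwheel '{"translation":[[0,0,12],[0,0,20],[0,0,20],[0,0,0],[2,20,0]],"turn":[[0,0,0],[0,0,0],[0,0,0],[0,0,0],[0,0,0]],"grip":[8,8,8,8,8]}';python3 -m handwheel '{"translation":[[2,38,0],[2,40,0],[2,40,0],[2,40,0],[2,40,0]],"turn":[[0,0,0],[0,0,0],[0,0,0],[0,0,0],[0,0,0]],"grip":[8,8,8,8,8]}'; python3 -m handwheel '{"translation":[[2,40,0],[2,40,0],[2,40,0],[2,40,0],[2,35,0]],"turn":[[0,0,0],[0,0,0],[0,0,0],[0,0,0],[0,0,0]],"grip":[8,8,8,8,8]}'; python3 g.py 561 266.5 88
```

```text
time_s: 35.13
ee_pos: [0.5425, -0.1687, 0.1684]
eef_rot: [-3.138, 0.003, -3.122]
wrist_force: [0.8, 0.7, -3.4]
grip_width: 0.0157
time_s: 35.55
ee_pos: [0.5504, 0.0344, 0.1657]
eef_rot: [3.141, -0.002, -3.119]
wrist_force: [0.9, 0.4, -3.0]
grip_width: 0.0151
time_s: 35.97
ee_pos: [0.5602, 0.23, 0.1655]
eef_rot: [3.141, -0.002, -3.117]
wrist_force: [0.7, 0.6, -2.9]
grip_width: 0.0152
t 35.97 p [560.2 230.  165.5] rpy [ 3.141e+00 -2.000e-03 -3.117e+00] F [ 0.7  0.6 -2.9] w 15.2 j6 -1.35
delta mm [  0.8  36.5 -77.5]
```

```bash

python3 -m handwheel '{"translation":[[0,25,0],[0,15,0],[0,0,0],[0,0,0]],"turn":[[0,0,0],[0,0,0],[0,0,0],[0,0,0]],"grip":[8,8,8,8]}'; python3 g.py 561 266.5 88
```

```text
time_s: 36.3
ee_pos: [0.5609, 0.2672, 0.1658]
eef_rot: [-3.14, -0.002, -3.117]
wrist_force: [-0.8, -0.7, -3.8]
grip_width: 0.0149
t 36.3 p [560.9 267.2 165.8] rpy [-3.140e+00 -2.000e-03 -3.117e+00] F [-0.8 -0.7 -3.8] w 14.9 j6 -1.29
delta mm [  0.1  -0.7 -77.8]
```

```bash

python3 -m handwheel '{"translation":[[0,0,-22],[0,0,-22],[0,0,-18],[0,0,-10],[0,0,-5]],"turn":[[0,0,0],[0,0,0],[0,0,0],[0,0,0],[0,0,0]],"grip":[8,8,8,8,8]}';python3 -m handwheel '{"translation":[[0,0,0],[0,0,0]],"turn":[[0,0,0],[0,0,0]],"grip":[8,8]}'; python3 g.py 561 266.5 86
python3 - <<'E'
from h import *
s=optics.read_camera("scene");crop(s,355,255,455,345,"z8.png",7)
E
```

```text
time_s: 36.72
ee_pos: [0.5602, 0.2652, 0.0875]
eef_rot: [-3.14, -0.004, -3.12]
wrist_force: [0.2, -0.5, -2.9]
grip_width: 0.0155
time_s: 36.88
ee_pos: [0.5624, 0.2669, 0.0906]
eef_rot: [3.142, 0.001, -3.119]
wrist_force: [0.9, 0.6, -3.1]
grip_width: 0.015
t 36.88 p [562.4 266.9  90.6] rpy [ 3.142e+00  1.000e-03 -3.119e+00] F [ 0.9  0.6 -3.1] w 15.0 j6 -1.29
delta mm [-1.4 -0.4 -4.6]
```

View pics/z8.png

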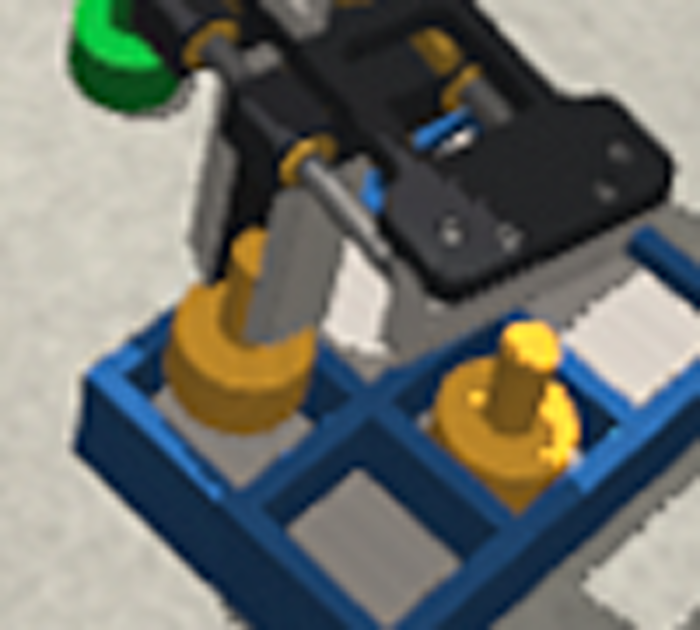

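The held foot at crop (240,370) is centred over the mouth of the left pocket, and the first casting stands at (508,430). Descending gently.

```bash

python3 -m handwheel '{"translation":[[-1.5,-0.5,-3],[0,0,-3],[0,0,-3],[0,0,-2],[0,0,0]],"turn":[[0,0,0],[0,0,0],[0,0,0],[0,0,0],[0,0,0]],"grip":[8,8,8,8,8]}';python3 g.py 561 266.5 57.5;python3 -m handwheel '{"translation":[[0,0,-2],[0,0,-2],[0,0,0]],"turn":[[0,0,0],[0,0,0],[0,0,0]],"grip":[8,8,8]}'; python3 g.py 561 266.5 57.5
python3 - <<'E'
from h import *
s=optics.read_camera("scene");crop(s,355,255,455,345,"z9.png",7)
E
```

```text
time_s: 37.35
ee_pos: [0.5596, 0.267, 0.0783]
eef_rot: [-3.141, -0.001, -3.118]
wrist_force: [-0.2, -0.3, -3.0]
grip_width: 0.0154
t 37.35 p [559.6 267.   78.3] rpy [-3.141e+00 -1.000e-03 -3.118e+00] F [-0.2 -0.3 -3. ] w 15.4 j6 -1.29
delta mm [  1.4  -0.5 -20.8]
time_s: 37.6
ee_pos: [0.5598, 0.267, 0.0744]
eef_rot: [-3.141, -0.001, -3.118]
wrist_force: [0.0, 0.3, -2.8]
grip_width: 0.0154
t 37.6 p [559.8 267.   74.4] rpy [-3.141e+00 -1.000e-03 -3.118e+00] F [ 0.   0.3 -2.8] w 15.4 j6 -1.29
delta mm [  1.2  -0.5 -16.9]
```

View pics/z9.png

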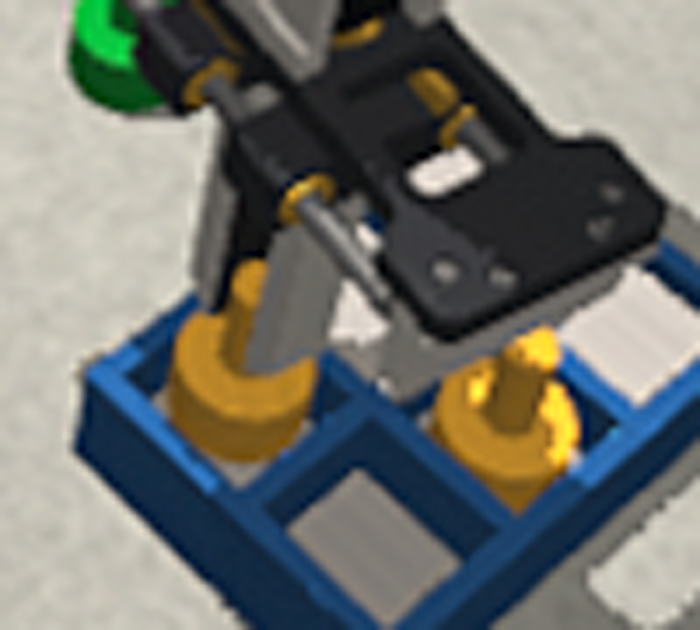

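The foot is in the mouth with no contact. Continue down.

```bash

python3 -m handwheel '{"translation":[[0.5,0,-3],[0,0,-3],[0,0,-2],[0,0,0]],"turn":[[0,0,0],[0,0,0],[0,0,0],[0,0,0]],"grip":[8,8,8,8]}'; python3 -m handwheel '{"translation":[[0,0,-3],[0,0,-3],[0,0,-1],[0,0,0]],"turn":[[0,0,0],[0,0,0],[0,0,0],[0,0,0]],"grip":[8,8,8,8]}';python3 g.py 561 266.5 57.5;python3 -m handwheel '{"translation":[[0,0,-1],[0,0,-1],[0,0,0],[0,0,0]],"turn":[[0,0,0],[0,0,0],[0,0,0],[0,0,0]],"grip":[8,8,8,8]}';python3 g.py 561 266.5 57.5
```

```text
time_s: 37.98
ee_pos: [0.5601, 0.2669, 0.0661]
eef_rot: [-3.141, -0.001, -3.118]
wrist_force: [-0.4, 0.3, -3.6]
grip_width: 0.0152
time_s: 38.32
ee_pos: [0.5602, 0.2669, 0.0593]
eef_rot: [-3.141, -0.001, -3.118]
wrist_force: [-0.5, -0.5, -3.1]
grip_width: 0.0153
t 38.32 p [560.2 266.9  59.3] rpy [-3.141e+00 -1.000e-03 -3.118e+00] F [-0.5 -0.5 -3.1] w 15.3 j6 -1.29
delta mm [ 0.8 -0.4 -1.8]
time_s: 38.65
ee_pos: [0.5607, 0.267, 0.058]
eef_rot: [3.142, 0.0, -3.118]
wrist_force: [-0.8, -0.1, -3.0]
grip_width: 0.0154
t 38.65 p [560.7 267.   58. ] rpy [ 3.142  0.    -3.118] F [-0.8 -0.1 -3. ] w 15.4 j6 -1.29
delta mm [ 0.3 -0.5 -0.5]
```

```bash

python3 -m handwheel '{"translation":[[0,0,-1],[0,0,0],[0,0,0]],"turn":[[0,0,0],[0,0,0],[0,0,0]],"grip":[8,8,8]}';python3 -m handwheel '{"translation":[[0,0,-1],[0,0,0],[0,0,0]],"turn":[[0,0,0],[0,0,0],[0,0,0]],"grip":[8,8,8]}'
```

```text
time_s: 38.9
ee_pos: [0.5609, 0.2671, 0.0572]
eef_rot: [3.141, 0.001, -3.118]
wrist_force: [0.4, 0.3, -1.9]
grip_width: 0.0153
time_s: 39.15
ee_pos: [0.5612, 0.2671, 0.0571]
eef_rot: [3.141, 0.001, -3.118]
wrist_force: [-1.5, -0.7, 5.2]
grip_width: 0.0151
```

Seated on the plate. Release and retreat.

```bash

python3 -m handwheel '{"translation":[[0,0,1],[0,0,0],[0,0,0]],"turn":[[0,0,0],[0,0,0],[0,0,0]],"grip":[8,14,20]}';python3 -m handwheel '{"translation":[[0,0,0],[0,0,0],[0,0,0],[0,0,15],[0,0,30]],"turn":[[0,0,0],[0,0,0],[0,0,0],[0,0,0],[0,0,0]],"grip":[30,38,38,38,38]}';python3 -m handwheel '{"translation":[[0,0,38],[0,0,38],[-5,-30,0],[-20,-30,0],[-20,-30,0]],"turn":[[0,0,0],[0,0,0],[0,0,0],[0,0,0],[0,0,0]],"grip":[40,40,40,40,40]}';python3 -m handwheel '{"translation":[[-25,-30,0],[-25,-30,0],[-10,-30,0],[0,0,0],[0,0,0]],"turn":[[0,0,0],[0,0,0],[0,0,0],[0,0,0],[0,0,0]],"grip":[40,40,40,40,40]}';python3 g.py
python3 - <<'E'
from h import *
s=optics.read_camera("scene");t=optics.read_camera("top")
cv2.imwrite("pics/f.png",s["pixels"][:,:,::-1]);crop(s,350,250,480,360,"f2.png",5);cv2.imwrite("pics/ft.png",t["pixels"][:,:,::-1])
E
```

```text
time_s: 39.4
ee_pos: [0.5609, 0.2672, 0.057]
eef_rot: [3.141, 0.001, -3.118]
wrist_force: [0.2, 0.2, 0.2]
grip_width: 0.0187
time_s: 39.82
ee_pos: [0.5568, 0.2658, 0.0975]
eef_rot: [-3.139, -0.01, -3.118]
wrist_force: [-0.5, 0.1, 0.1]
grip_width: 0.0379
time_s: 40.23
ee_pos: [0.5162, 0.1765, 0.1792]
eef_rot: [3.141, 0.003, -3.117]
wrist_force: [-0.1, -1.0, 0.4]
grip_width: 0.04
time_s: 40.65
ee_pos: [0.4555, 0.0862, 0.1782]
eef_rot: [3.141, 0.001, -3.121]
wrist_force: [0.6, 0.3, 0.4]
grip_width: 0.0397
t 40.65 p [455.5  86.2 178.2] rpy [ 3.141e+00  1.000e-03 -3.121e+00] F [0.6 0.3 0.4] w 39.7 j6 -1.59
```

View pics/f.png

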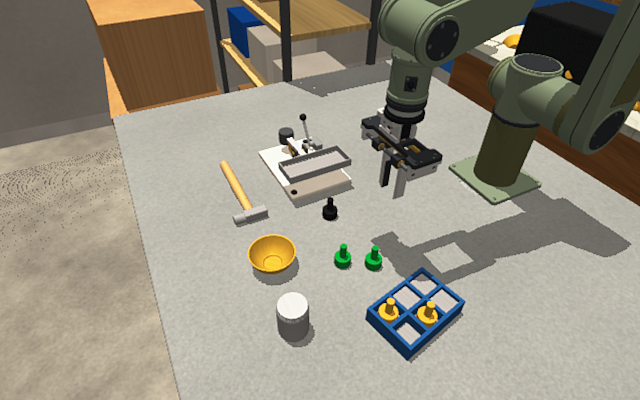

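View pics/f2.png

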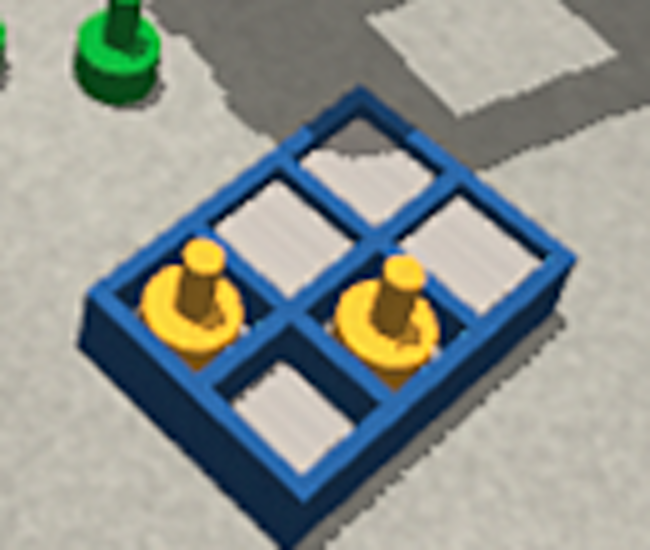

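View pics/ft.png

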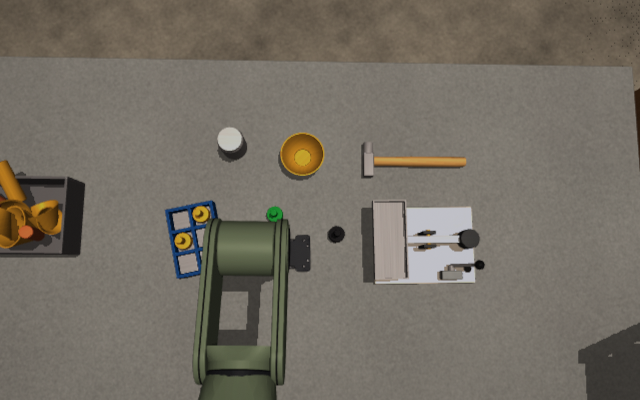

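Both castings stand upright in sunk pockets (scene (389,312) and (428,315)). The scale is level with its lever ball at (303,117), as at the start, and the bowl, tin and hammer are unmoved. Handing in.

```bash
python3 -c "
from rig import order
print(order.sign_off())"
```

```text
the job is handed in; nothing more can be done
None
```

The job is done and handed in at about 41 s, well inside the 210 s limit; it reported no verdict.

- **Plates:** I pressed all six. Three stopped about 5 mm down (full) and three went the whole 22 mm (empty).
- **Weighing:** There were only two brass castings on the bench. I stood both on the arrested pan and swung the lever to its stop, and the picture showed the pan sink. I then swung the lever back to its stop, and the next picture showed the beam level with the ball where it began.
- **Storing:** Each casting was lowered into its own empty pocket until it rested on the bottomed plate, then released.

**Last checks:** The final pictures show both castings upright in their pockets and one empty pocket left over. The scale is arrested, and the bowl, tin, hammer and the green and black look-alikes I could see are unmoved. The arm hid one green look-alike in the top view, but the scene view shows it in place.

**What disagreed:** The two cameras differed by about 4 mm on where the store box stands, so I lined the castings up within the scene view. Both went in without side force.

**Highest force:** My first plate press reached 38 N at the wrist, close to the 40 N pressing limit. I pressed the other plates more gently, at up to about 24 N.

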